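# Put the upper tier on the deli display and set the jar on it

### The arm

A 7-joint arm with a two-finger parallel gripper is mounted at the origin on the work surface; the furniture and walls round the work are solid. World frame = base frame: x ahead of the robot, y to its left, z up, the work surface at z = 0. Lengths are in m, angles in rad, forces in N, time in s.
With the tool pointing down it reaches from about 0.425 to 0.925 m from the base axis. Payload 6.8 kg.
Tool frame: the origin (TCP) lies between the finger pads; the fingertips stand r.tip_extent ahead of it and the grasp point (between the pads) lies 5 mm behind it (r.tip_extent is the distance from the TCP to the fingertips, in m); y points along the fingers, x is the direction in which the jaws open and shut, and the axes are right-handed (so a half turn about y gives the same grasp; the last joint's range is limited). The gripper opens to 85 mm and grips with 20 to 120 N. Pads are 22 mm wide; open, the fingers measure 114 mm over their backs; the gripper's body (76 mm by 85 mm) begins 54 mm behind the grasp point. The pads swing forward as they close: fully open they stand 13 mm farther back than shut.
Start: joints at [-1.26, 0.477, 0.022, 1.555, -0.011, 1.109, -0.083], TCP at [0.274, 0.617, 0.245] pointing down, gripper open.
Joint ranges: [-2.96, 2.96], [-0.34, 2.1], [-1.41, 1.46], [0.24, 2.44], [-1.37, 4.51], [0.17, 1.92], [-2.96, 2.96]. Speed limits (rad/s): [2.39, 2.39, 3.14, 3.14, 3.14, 3.14, 3.14].

### API

Orientations are given as a rotation vector (axis times angle).
In Python, from bench import r gives the robot as it stands.
- The arm moves only by the tool send_rows, never from a script. Its argument "plan" is a list of rows, each a list of 5 numbers: the shift along the tool's x, y, z in cm, then the turn about the tool's y in degrees, then the opening, from 0 (shut) to 1 (fully open). In form: [[dx, dy, dz, spin, grip], ...]. A call has 1 to 12 rows; each row shifts and turns the commanded pose from where the row before left it, along the tool's axes as they then stand; what a row does not reach is not made up. A row lasts 1/8 s, in which the tool goes at most 62.5 mm and 10.7 degrees, less where a joint would pass 70% of its speed; a pose out of reach is approached as far as the arm can. A call is refused whole if a number of a shift passes 6.25 or a number of a turn 10.7, either way. A call with a gripper value outside its range is refused whole. The fingers move at their own pace and stop on an object; "force" is the grip in N (left out, the last holds). Time passes only in rows, so rows that do not move let the fingers close. It gives the time, the measured TCP pose, the force and the opening at its end, in the units of the state.
- r.get_obs(): the state, without advancing time (a new reading comes with each control period).
- r.grab_frame(name): name is "scene" or "top" or "wrist"; returns a dict with "image" (400x640x3 uint8, red, green, blue), "camera_matrix" (3x3 intrinsics, pixels), "cam_to_world" (4x4, takes a point from camera to world coordinates). Camera axes: x right, y down, z forward; pixel columns grow to the right and rows downward; lengths in m; the calibration is good to about 2 mm. A picture is of the moment at which its call begins. There is no depth.
- r.hand_in(): hands the job in, once; it reports no verdict.
Trained networks look in the newest picture that a camera, given by its name, has taken for a name from the list of things; names that differ only in an ending like _2 or _b are one class to them, and where a whole thing is asked for, a point or a joint stands for the part that bears it (a point fixed in the world has none). Each returns a list of dicts, best first, with "p" (0 to 1); they miss things now and then, are a little off and sometimes report something else, mostly with a low value. They report only what shows in the picture. A call takes as long as a camera call. They do not tell look-alikes from the thing itself.
- r.recognise(camera, target): "rect" ([left, top, right, bottom] in pixels, round what is visible of it).
The state is a dict: "clock": time; "joints": joint angles; "qvel": joint speeds; "tau": joint torques, N m; "tcp_pos": TCP position; "orientation": TCP orientation; "contact_force": force on the tool from outside, world axes, zero at the start; "moment": the same for the moment, N m; "grip_width": finger opening in m.
Only numpy, scipy, OpenCV 4.12 (cv2) and the standard library are available. Lean on these libraries where they do the work, as an engineer would, in place of code of your own. Each camera call takes 0.05 s, during which the arm holds its last target.

### The job

Finish the two-tier display: take the empty tray by its handle off the sloping rest and lower it, level, over the stand's four posts so that every corner hole drops over its own post and the tray sits down on all four shoulders. Then stand the jar upright on the tray's floor beside the handle, on either side. Lower the tray and the jar all the way rather than letting them drop, do not tip the jar over, and leave the tub and the other things where they are.

Things in the scene. Friction and masses are not known exactly. Their poses are not given: they have to be found in the camera images.
- stand: Fixed aluminium base plate of a two-tier stand, 180 deep (x, to the back) x 210 wide (y, left), top at 10 mm; origin: centre of its underside. Four upright steel posts, 20 mm thick up to a flat shoulder at 95 mm; then a 10 mm pin rises to 125 mm, its last 14 mm tapering to a 4 mm tip. The front posts stand closer together than the back ones, so the tray fits one way round only.
- tray: Loose aluminium tray, 0.3 kg, 160 deep (x, to its back) x 200 wide (y, left), floor 4 mm; origin: centre of the underside, z normal to the floor. Four 14 mm holes near the corners, the front pair closer together. Lip to 16 mm on back and sides, none in front. Starts lying on the rest at 27.5 degrees, its left side low, its front towards the robot, its upper face looking up and left, towards the stand.
- tray_grip (a point): Middle of the tray's dark handle bar, 51 mm above the tray's origin; axes as the tray's. The bar is 14 x 14 mm, 104 mm long along x (44 to 58 mm above the underside), on two legs 10 mm thick at x +-42, so 74 mm of it is free between the legs; fingers close across it, along y.
- rest: Fixed grey sloping drying rest, 150 deep (x), about 200 wide (y, left). It rises 27.5 degrees towards its right (-y), to a height of 127 mm. Origin: on the table under its middle. A low lip along its left edge, 10 mm above the slope, keeps the tray from sliding down; the tray lifts straight off, square to the slope. A black sign 475 mm tall stands to the right.
- jar: Loose jar of spread with a black lid, 66 mm in diameter, 90 mm tall, about 0.2 kg, upright on the table between and behind the stand and the rest. Origin: centre of its underside, z up. To the fingers it is a square block 50 mm across with sides along its x and y axes (at most 0.3 rad off the world's at the start).
- tub: Bystander: white spread tub, 106 mm across, 68 mm tall, standing between the posts on the stand's base plate, its top at 78 mm; origin at the centre of its underside.
- wedge: Bystander: wrapped cheese wedge 91 x 139 x 53 mm lying behind the stand; origin at the centre of its underside.
- spare_roll: Bystander: white label roll, 70 mm across, 40 mm tall, standing in front, between stand and rest; origin at the centre of its underside.
- marker: Bystander: marker pen 135 mm long, 16 mm thick, lying behind the rest; origin at the middle of its underside.
- hole0 (a point): Centre of the tray's back left hole at the underside, at x +62, y +80, z 0 mm in the tray's frame.
- seat0 (a point): Middle of the back left post at shoulder height, at x +62, y +80, z 95 mm in the stand's frame.
- hole1 (a point): Centre of the tray's back right hole at the underside, at x +62, y -80, z 0 mm in the tray's frame.
- seat1 (a point): Middle of the back right post at shoulder height, at x +62, y -80, z 95 mm in the stand's frame.
- hole2 (a point): Centre of the tray's front left hole at the underside, at x -62, y +60, z 0 mm in the tray's frame.
- seat2 (a point): Middle of the front left post at shoulder height, at x -62, y +60, z 95 mm in the stand's frame.
- hole3 (a point): Centre of the tray's front right hole at the underside, at x -62, y -60, z 0 mm in the tray's frame.
- seat3 (a point): Middle of the front right post at shoulder height, at x -62, y -60, z 95 mm in the stand's frame.
There are look-alikes about, which are no part of the job. Several things have the shape of the jar; the one meant has the colours described above.

How it is judged:
On the way, in this order (a step that is already met when the one before it is completed fails the run):
1. the tray sits level on all four shoulders, each hole over its own post, and is released (distance between hole0 and seat0 below 0.005 m and distance between hole1 and seat1 below 0.005 m and distance between hole2 and seat2 below 0.005 m and distance between hole3 and seat3 below 0.005 m and angle between tray's own z axis and vertical below 0.05 rad and contact force between tray and stand above 0.5 N and contact force between tray and the fingers below 0.05 N), for 0.2 s.
2. the jar stands upright on the tray (distance between hole0 and seat0 below 0.005 m and distance between hole1 and seat1 below 0.005 m and distance between hole2 and seat2 below 0.005 m and distance between hole3 and seat3 below 0.005 m and angle between tray's own z axis and vertical below 0.05 rad and contact force between tray and stand above 0.5 N and x of jar in the frame of tray between -0.06 and 0.06 m and y of jar in the frame of tray between -0.08 and 0.08 m and z of jar in the frame of tray between 0 and 0.009 m and angle between jar's own z axis and vertical below 0.08 rad and contact force between jar and tray above 0.5 N and contact force between jar and the fingers below 0.05 N), for 0.2 s.
At the end, for the whole second after the job is handed in: The tray sits level (within 0.05 rad) and released on the stand, each hole within 5 mm of the shoulder of its own post; the jar stands upright (within 0.08 rad) and released on the tray's floor, its middle within 60 mm of the tray's middle in depth and 80 mm in width; both at rest (all of step 2 and contact force between tray and the fingers below 0.05 N and linear speed of each of tray, jar below 0.02 m/s); the robot touches nothing.
It fails at once if the tray or the jar is let drop: it moves faster than 0.6 m/s without the fingers holding it ((linear speed of tray above 0.6 m/s and contact force between tray and the fingers below 0.05 N) or (linear speed of jar above 0.6 m/s and contact force between jar and the fingers below 0.05 N)).
It fails at once if the jar is tipped over (more than 0.7 rad) (angle between jar's own z axis and vertical above 0.7 rad).
It fails at once if the tub is moved by more than 25 mm or another bystander by more than 30 mm (distance of tub from where it was at the start of the episode above 0.025 m or distance of any of wedge, spare_roll, marker from where it was at the start of the episode above 0.03 m).
It also fails if it takes over 67 s, if anything falls off the work surface, if the arm or the gripper's body presses on something with over 40 N, if the wrist force passes 120 N, or if a joint passes its speed limit or range.

## Working session

There is one attempt and no reset: what is moved stays moved. The work goes in short steps, Python scripts to look and compute and a tool call to move; the robot and the scene stay as the last step left them, time stands still between calls to the robot, and variables do not carry over. Pictures are saved under pics/ and viewed, and the job is handed in when it is done.

Besides the shell and the picture viewer there is one more tool, called after "Request:" as a command line: name --pt "numbers of a row" for each row, then --argument value for the rest. send_rows: Moves the arm, as the interface text tells. Its arguments: {"type":"object","properties":{"plan":{"type":"array","items":{"type":"array","items":{"type":"number"}}},"force":{"type":"number"}},"required":["plan"]}

```bash
ls; mkdir -p pics
python3 - <<'E'
from bench import r
import cv2
o=r.get_obs(); print(o, r.tip_extent)
for n in ["scene","top","wrist"]:
    f=r.grab_frame(n); cv2.imwrite(f"pics/{n}0.png",f["image"][:,:,::-1]); print(n,f["camera_matrix"].tolist(),f["cam_to_world"].round(4).tolist())
    for t in ["stand","tray","jar","tub","rest","tray_grip","spare_roll","marker","wedge"]:
        print(t,[(d["rect"],round(d["p"],2)) for d in r.recognise(n,t)[:4]])
E
```

```text
pics
{'clock': 0.0, 'joints': array([-1.26008941,  0.47778842,  0.02235491,  1.5564127 , -0.01151746,
        1.10928932, -0.08307415]), 'qvel': array([-0.00054325, -0.00057286,  0.00045096, -0.00025386,  0.00116012,
        0.00036453, -0.0020794 ]), 'tau': array([ 9.91130787e-05, -5.96436918e+01,  1.60825051e+00, -2.81197536e+01,
        1.26124854e-02,  9.13271040e-03, -3.69930945e-06]), 'tcp_pos': array([0.27429578, 0.61616041, 0.24435017]), 'orientation': array([-1.37978593, -0.89440973,  0.89673473]), 'contact_force': array([ 0.3126192 , -0.19428735, -0.27134842]), 'moment': array([-0.02370671, -0.00777126,  0.02472566]), 'grip_width': 0.08530254785488386} 0.014
scene [[508.8793315280632, 0.0, 315.564120603205], [0.0, 508.8793315280632, 201.26252445260744], [0.0, 0.0, 1.0]] [[-0.9175, -0.2167, 0.3335, 0.0398], [-0.3975, 0.4713, -0.7873, 1.2623], [0.0134, -0.8549, -0.5186, 0.8347], [0.0, 0.0, 0.0, 1.0]]
stand [([251.9, 212.4, 341.2, 287.5], 0.82)]
tray [([304.9, 154.5, 373.6, 202.0], 0.68), ([194.9, 228.5, 246.6, 252.6], 0.67), ([250.5, 209.0, 341.1, 287.2], 0.65)]
jar [([370.9,
[... 886 characters left out ...]
23.6, 333.0, 158.7], 0.62)]
tub [([222.3, 183.3, 267.9, 225.0], 0.81)]
rest [([368.3, 159.7, 451.0, 222.5], 0.56)]
tray_grip [([356.4, 155.0, 450.1, 234.5], 0.59)]
spare_roll [([312.7, 214.7, 345.1, 243.5], 0.96)]
marker [([382.2, 117.4, 431.0, 139.3], 0.81)]
wedge [([218.6, 102.5, 272.9, 141.7], 0.7)]
wrist [[352.79736362938337, 0.0, 321.76287133879595], [0.0, 352.79736362938337, 201.33702369265993], [0.0, 0.0, 1.0]] [[0.4053, 0.87, 0.2809, 0.203], [0.9142, -0.3862, -0.1231, 0.6487], [0.0014, 0.3067, -0.9518, 0.3736], [0.0, 0.0, 0.0, 1.0]]
stand []
tray []
jar [([0.9, 348.0, 28.1, 394.5], 0.95), ([0.9, 260.7, 114.9, 362.6], 0.84)]
tub []
rest []
tray_grip []
spare_roll []
marker []
wedge []
```

View pics/scene0.png

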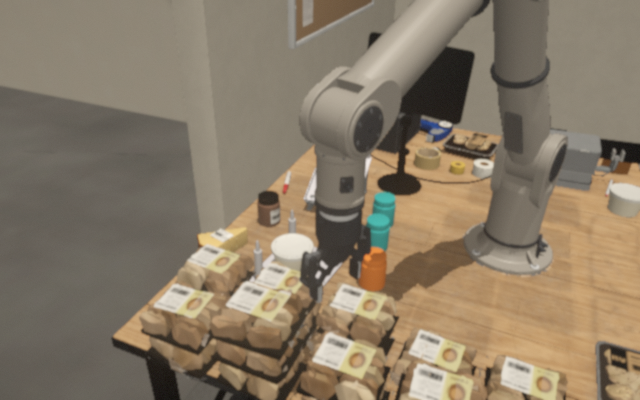

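View pics/top0.png

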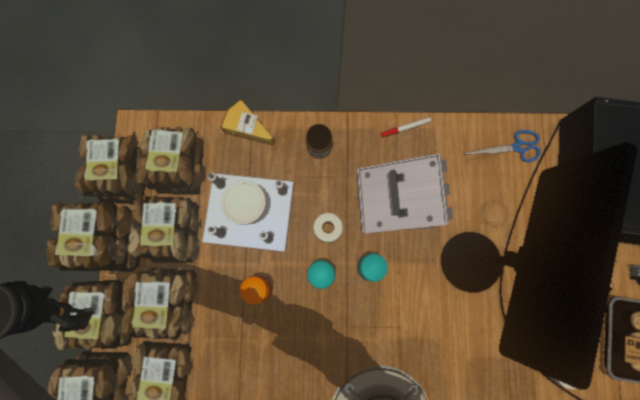

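View pics/wrist0.png

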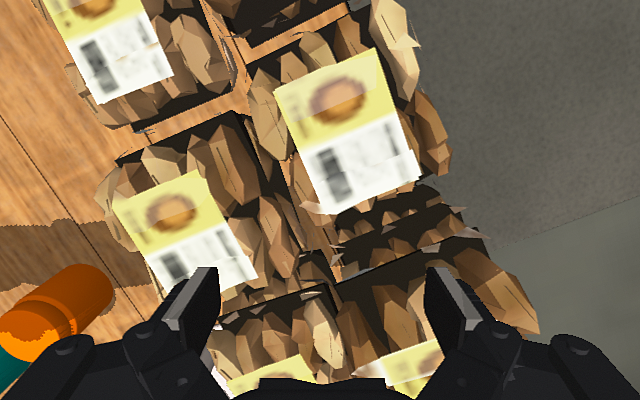

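```bash
python3 - <<'E'
from bench import r
from scipy.spatial.transform import Rotation as R
o=r.get_obs(); print(R.from_rotvec(o["orientation"]).as_matrix().round(3)); print(o["clock"])
f=r.grab_frame("wrist"); print(f["cam_to_world"].round(3)-0)
M=R.from_rotvec(o["orientation"]).as_matrix()
C=f["cam_to_world"]; print((M.T@C[:3,:3]).round(4), (M.T@(C[:3,3]-o["tcp_pos"])).round(4))
E
python3 -c "
import bench,inspect;print([a for a in dir(bench.r) if a[0]!='_'])"
```

```text
[[ 0.407  0.    -0.914]
 [ 0.914  0.     0.407]
 [ 0.    -1.     0.   ]]
1.5
[[ 0.405  0.87   0.281  0.203]
 [ 0.914 -0.386 -0.123  0.649]
 [ 0.001  0.307 -0.952  0.374]
 [ 0.     0.     0.     1.   ]]
[[ 1.      0.0011  0.0017]
 [-0.0013 -0.3067  0.9518]
 [ 0.0015 -0.9518 -0.3067]] [ 0.0002 -0.1282  0.0784]
['Unreachable', 'get_obs', 'grab_frame', 'hand_in', 'recognise', 'tip_extent']
```

```bash
cat > h.py <<'E'
import numpy as np, cv2
from scipy.spatial.transform import Rotation as R
def ray(f,u,v):
    K=f["camera_matrix"];C=f["cam_to_world"]
    d=C[:3,:3]@np.linalg.inv(K)@np.array([u,v,1.]); return C[:3,3],d/np.linalg.norm(d)
def atz(f,u,v,z):
    c,d=ray(f,u,v); return c+d*(z-c[2])/d[2]
def tri(obs):
    A=np.zeros((3,3));b=np.zeros(3)
    for f,u,v in obs:
        c,d=ray(f,u,v);P=np.eye(3)-np.outer(d,d);A+=P;b+=P@c
    p=np.linalg.solve(A,b)
    return p,[np.linalg.norm((np.eye(3)-np.outer(ray(*o)[1],ray(*o)[1]))@(p-o[0]["cam_to_world"][:3,3])) for o in obs]
def proj(f,p):
    C=f["cam_to_world"];q=f["camera_matrix"]@(C[:3,:3].T@(np.asarray(p)-C[:3,3]));return q[:2]/q[2]
def save(r,n,tag):
    f=r.grab_frame(n);cv2.imwrite(f"pics/{tag}.png",f["image"][:,:,::-1])
    np.savez(f"pics/{tag}.npz",**f);return f
def load(tag): return dict(np.load(f"pics/{tag}.npz"))
def crop(tag,x0,y0,x1,y1,s,out):
    im=cv2.imread(f"pics/{tag}.png")[y0:y1,x0:x1];cv2.imwrite(f"pics/{out}.png",cv2.resize(im,None,fx=s,fy=s,interpolation=cv2.INTER_CUBIC))
E
python3 - <<'E'
from bench import r
from h import *
f=save(r,"top","top1")
crop("top1",195,95,460,260,3,"top1c")
crop("top1",280,100,360,180,7,"jarc")
for n,u,v,z in [("trayc",403,193,.08),("jar",320,135,.09),("tub",244,203,.078),("p_bl",213,181,.12),("p_br",281,184,.12),("p_fl",211,231,.12),("p_fr",267,238,.12),("roll",328,227,.04),("wedge",246,122,.05),("marker",406,127,.0),("orange",255,290,.09),("teal1",321,274,.09),("teal2",373,267,.09),("signbase",472,262,0)]:
    print(n,atz(f,u,v,z).round(3))
s=save(r,"scene","scene1"); crop("scene1",190,130,410,300,3.6,"scene1c")
E
```

```text
trayc [ 0.524 -0.046  0.08 ]
jar [0.661 0.151 0.09 ]
tub [0.495 0.329 0.078]
p_bl [0.538 0.394 0.12 ]
p_br [0.533 0.238 0.12 ]
p_fl [0.423 0.391 0.12 ]
p_fr [0.41  0.265 0.12 ]
roll [0.445 0.129 0.04 ]
wedge [0.706 0.34  0.05 ]
marker [ 0.715 -0.072  0.   ]
orange [0.295 0.292 0.09 ]
teal1 [0.333 0.144 0.09 ]
teal2 [0.35  0.026 0.09 ]
signbase [ 0.368 -0.227  0.   ]
```

View pics/top1c.png

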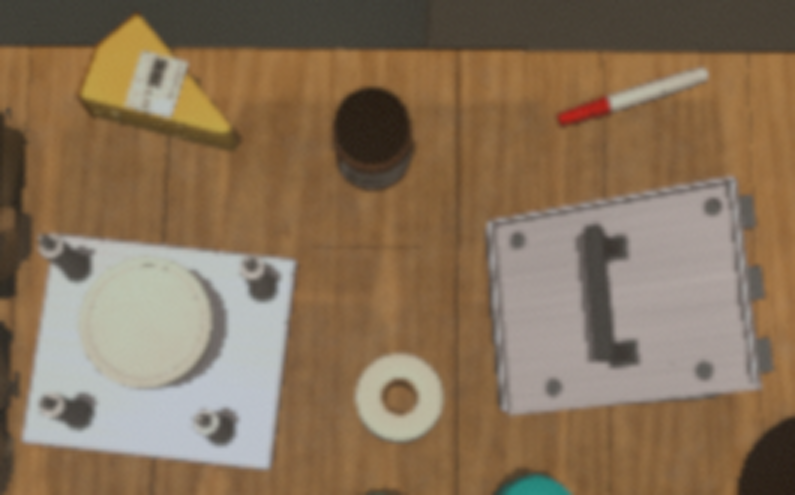

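View pics/jarc.png

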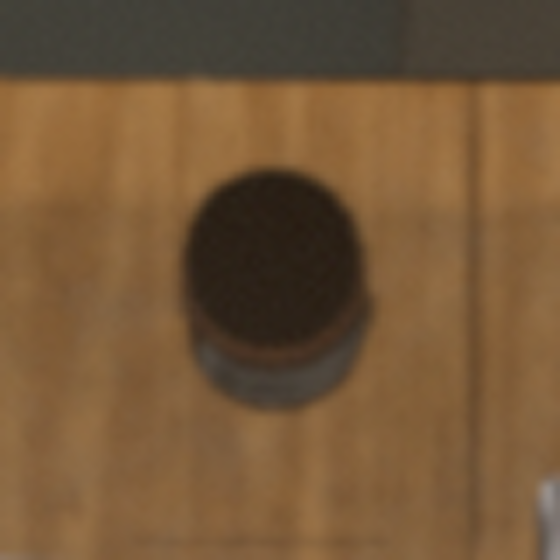

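View pics/scene1c.png

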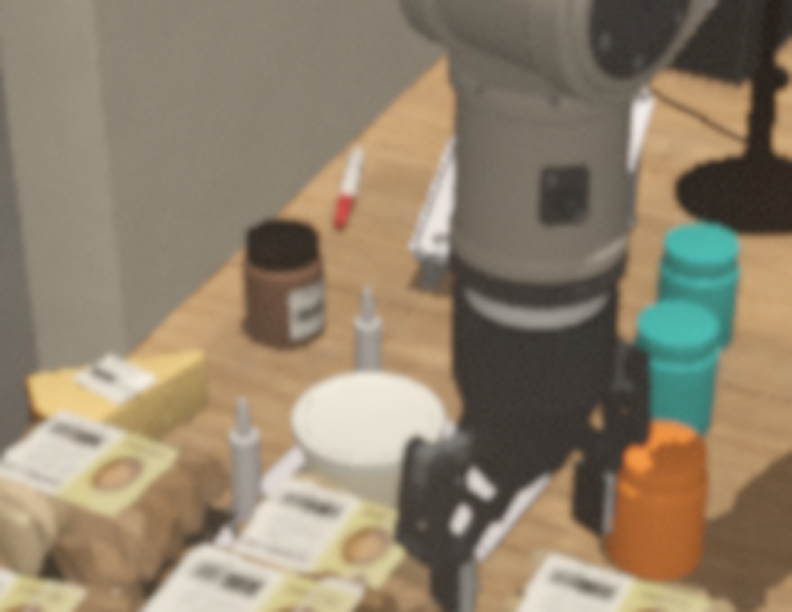

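Request:
send_rows --pt "0 -4 0 -8 1" --pt "0 -4 0 -8 1" --pt "0 -2 0 -8 1" --pt "-5.6 0 -2.5 0 1" --pt "-5.6 0 -2.5 0 1" --pt "-5.6 0 -2.5 0 1" --pt "-5.6 0 -2.5 0 1" --pt "-5.6 0 -2.5 0 1" --pt "-5.6 0 -2.5 0 1" --pt "0 0 0 0 1" --pt "0 0 0 0 1"

```text
clock: 3.02
tcp_pos: [0.4243, 0.2812, 0.3455]
orientation: [-1.209, -1.21, 1.209]
contact_force: [-0.5, 0.2, -0.8]
grip_width: 0.0854
```

Run:
```python
from bench import r
from h import *
save(r,"wrist","w1"); o=r.get_obs(); print(o["clock"],o["tcp_pos"],R.from_rotvec(o["orientation"]).as_matrix().round(3),o["joints"].round(2))
```

```text
3.075 [0.42387544 0.28197636 0.34536532] [[-0.002 -0.    -1.   ]
 [ 1.     0.001 -0.002]
 [ 0.001 -1.     0.   ]] [-0.8   0.11  0.1   1.82 -0.01  1.21  0.88]
```

View pics/w1.png

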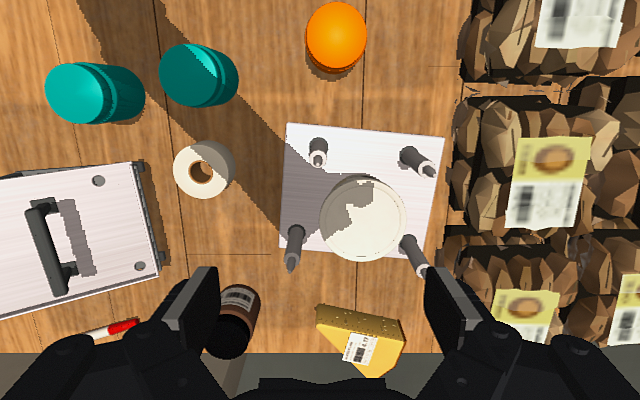

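The view shows the stand's four pins at about (318,150), (425,165), (293,262), (418,268), the tray handle at (50,240) and the dark-lidded jar at (235,325). I'll get a second view over the tray.

Request:
send_rows --pt "-5.6 0 0 0 1" --pt "-5.6 0 0 0 1" --pt "-5.6 0 0 0 1" --pt "-5.6 0 0 0 1" --pt "-5.6 0 0 0 0.6" --pt "0 0 0 0 0.5" --pt "0 0 0 0 0.5"

```text
clock: 3.95
tcp_pos: [0.4247, 0.0025, 0.3453]
orientation: [-1.208, -1.211, 1.211]
contact_force: [0.1, 0.2, -0.0]
grip_width: 0.0426
```

Run:
```python
from bench import r
from h import *
save(r,"wrist","w2"); o=r.get_obs(); print(o["clock"],o["tcp_pos"],o["joints"].round(2))
```

```text
4.0 [0.42472489 0.00287984 0.34526786] [-0.52 -0.06  0.35  2.    0.02  1.21  1.4 ]
```

View pics/w2.png

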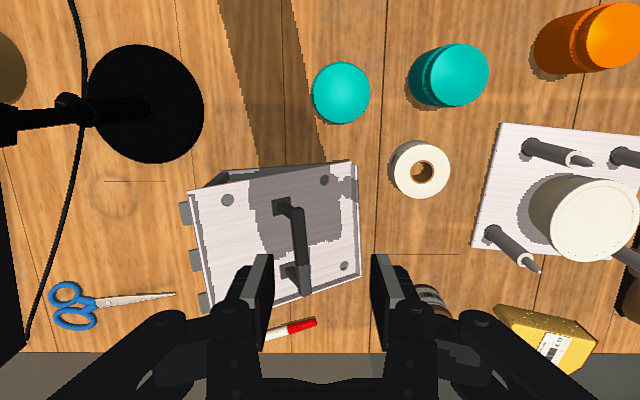

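Run:
```python
from h import *
crop("w1",270,110,460,300,4,"a1"); crop("w1",0,150,170,320,4.4,"a2")
crop("w2",170,145,370,325,4,"a3"); crop("w2",465,115,640,285,4,"a4")
```

```text
(no output)
```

View pics/a1.png

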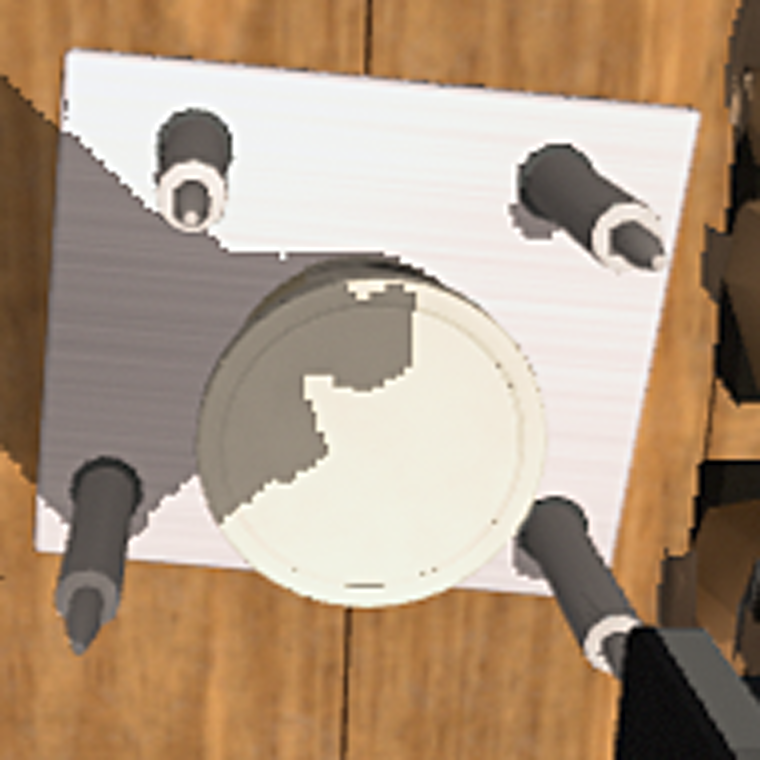

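View pics/a2.png

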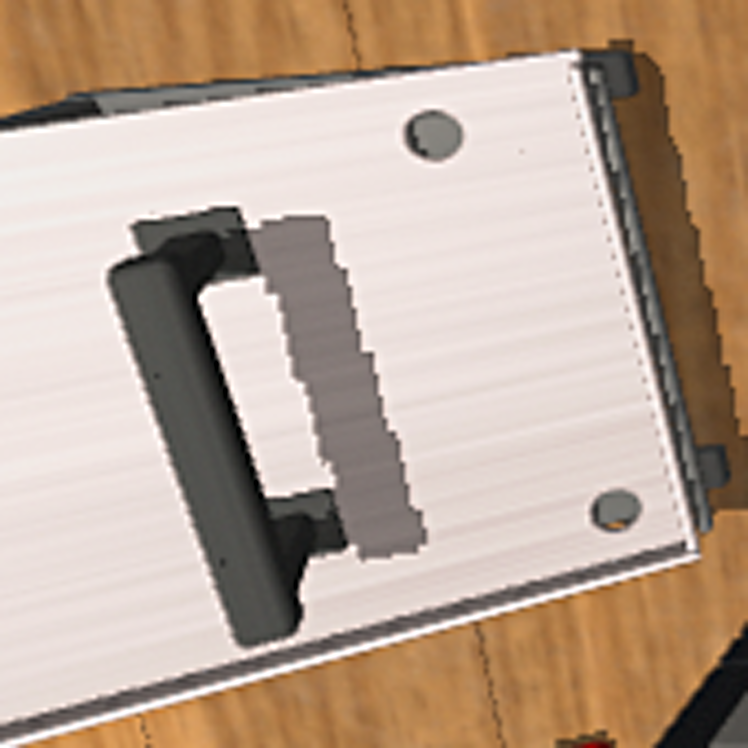

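View pics/a3.png

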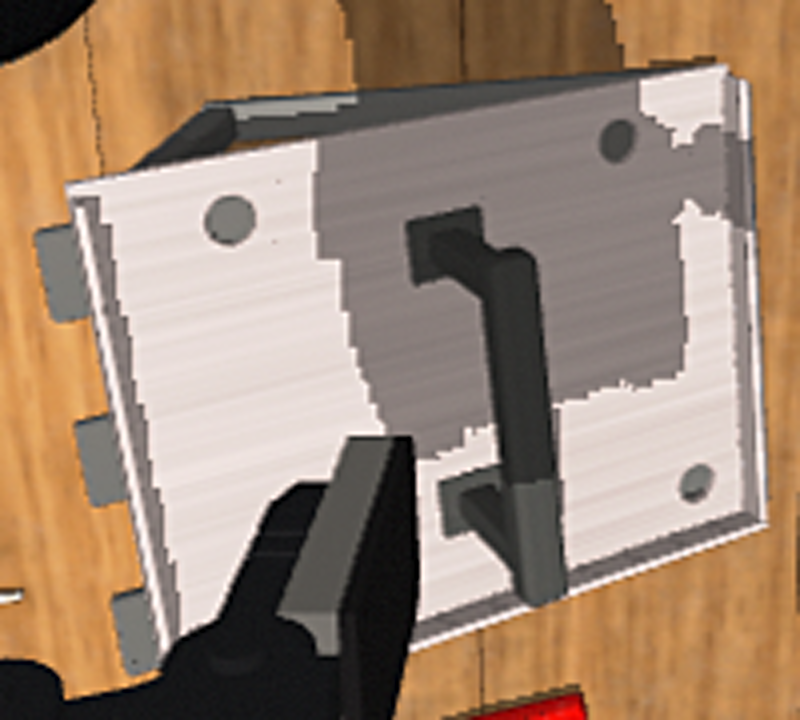

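View pics/a4.png

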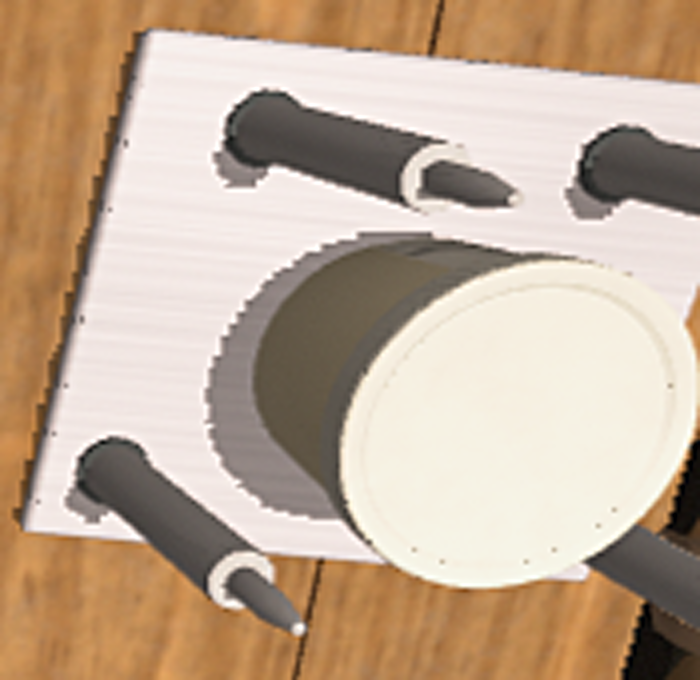

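```bash
cat > fit.py <<'E'
from h import *
from scipy.optimize import least_squares
w1,w2=load("w1"),load("w2")
F=[w1,w2]
st=[(0,(-62,-60,125),318,164.3),(0,(-62,60,125),433.8,175.3),(0,(62,-80,125),289.8,272),(0,(-90,-105,10),287.3,122.3),(0,(-90,105,10),444.5,137.8),(0,(90,-105,10),279.3,247.8),
(1,(-62,-60,125),593.8,165),(1,(62,-80,125),539.8,272.3),(1,(-90,-105,10),502,122.5),(1,(90,-105,10),471.3,247)]
def SR(p): return R.from_euler("z",p[2]),np.array([p[0],p[1],p[3]])
def rs(p):
    r_,t=SR(p);return np.concatenate([proj(F[i],r_.apply(np.array(m)/1000)+t)-[u,v] for i,m,u,v in st])
s=least_squares(rs,[.48,.32,0,0]);print("stand",s.x.round(4),"res",s.fun.round(1))
tr=[(0,(-62,60,4),98.6,180.7),(0,(62,80,4),140,265.9),(1,(-62,-60,4),227.5,199.8),(1,(-62,60,4),324.5,180),(1,(62,80,4),344.3,265.8),(0,(80,100,16),158,275.7),(1,(80,100,16),361.3,276)]
def TR(p): return R.from_euler("z",p[3])*R.from_euler("x",-p[4])   # left low
def rt(p):
    return np.concatenate([proj(F[i],TR(p).apply(np.array(m)/1000)+p[:3])-[u,v] for i,m,u,v in tr])
t=least_squares(rt,[.52,-.06,.07,.05,.48]);print("tray",t.x.round(4),np.degrees(t.x[3:]),"res",t.fun.round(1))
P=lambda m:TR(t.x).apply(np.array(m)/1000)+t.x[:3]
print("grip",P((0,0,51)).round(4),"bar ends",P((52,0,51)).round(3),P((-52,0,51)).round(3))
for n,f in [("w1",w1),("w2",w2)]:
    im=cv2.imread(f"pics/{n}.png")
    for x in(-52,52):
        for y in(-7,7):
            cv2.circle(im,tuple(int(round(c)) for c in proj(f,P((x,y,58)))),1,(0,0,255),-1)
    for y in(-100,100):
        for x in (-80,80): cv2.circle(im,tuple(int(round(c)) for c in proj(f,P((x,y,4)))),1,(0,255,0),-1)
    cv2.imwrite(f"pics/{n}o.png",im)
E
python3 fit.py; python3 -c "
from h import *
crop('w2o',170,145,370,325,4,'a5')"
```

```text
stand [ 0.4877  0.3325 -0.092  -0.0026] res [ 0.3  0.4  1.3  0.1  0.6 -0.4 -1.  -0.5  1.5 -0.7 -0.8  0.1 -0.5  0.3
 -0.5 -0.3 -0.4 -0.3 -0.9  1.2]
tray [ 0.5213 -0.0433  0.0758  0.0768  0.4827] [ 4.40031862 27.65654224] res [-0.3 -0.5 -0.3 -0.4  0.1  0.  -0.   0.1 -0.5 -0.4  0.9  0.8  0.1  0.4]
grip [ 0.5194 -0.0197  0.1209] bar ends [ 0.571 -0.016  0.121] [ 0.468 -0.024  0.121]
```

View pics/a5.png

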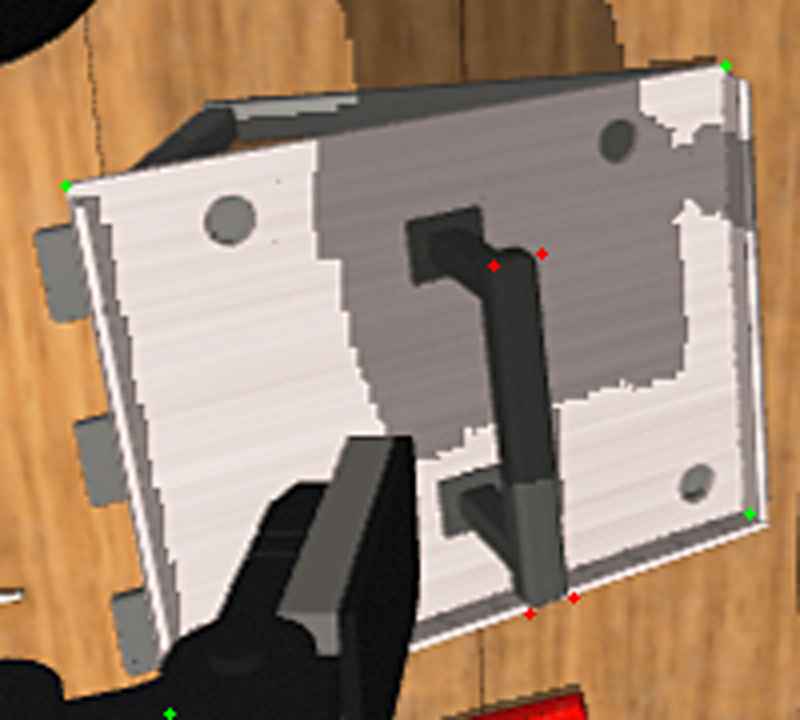

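Request:
send_rows --pt "0 0 0 -4.4 0.5" --pt "-1.5 2 -4.6 0 0.5" --pt "-1.5 4 -4.7 0 0.5" --pt "0 5 0 0 0.5" --pt "0 3 0 0 0.5" --pt "0 0 0 0 0.5" --pt "0 0 0 0 0.5"

```text
clock: 4.88
tcp_pos: [0.5198, -0.0207, 0.207]
orientation: [-1.172, -1.268, 1.266]
contact_force: [0.2, -0.3, 0.6]
grip_width: 0.0427
```

Run:
```python
from bench import r
from h import *
save(r,"wrist","w3"); o=r.get_obs(); print(o["clock"],o["tcp_pos"],R.from_rotvec(o["orientation"]).as_matrix().round(3),o["joints"].round(2))
f=load("w3")
for p in [(0.5713,-.0157,.121),(.4675,-.0237,.121)]: print(proj(f,p))
```

```text
4.925 [ 0.51999992 -0.02098177  0.20744718] [[-0.078  0.003 -0.997]
 [ 0.997  0.001 -0.078]
 [ 0.    -1.    -0.003]] [-0.43  0.28  0.42  1.99 -0.14  0.9   1.71]
[322.29203392 284.96760009]
[322.95893684 132.67236396]
```

View pics/w3.png

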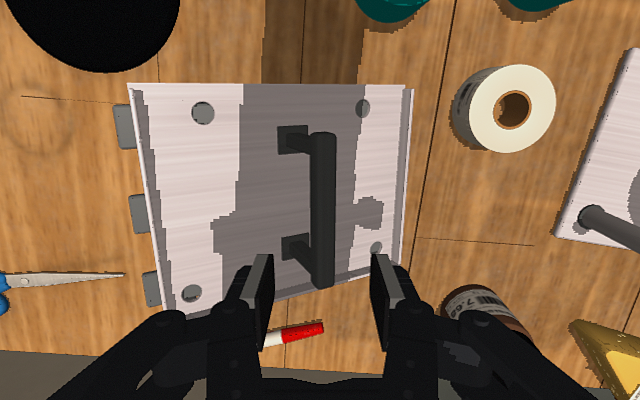

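Request:
send_rows --pt "0 4 0 0 0.5" --pt "0 4 0 0 0.5" --pt "0 1.1 0 0 0.5" --pt "0 0 0 0 0.5" --pt "0 0 0 0 0.1" --pt "0 0 0 0 0.1" --pt "0 0 0 0 0.1" --pt "0 0 0 0 0.1" --pt "0 0 0 0 0.1" --force 30

```text
clock: 6.05
tcp_pos: [0.5201, -0.0203, 0.1167]
orientation: [-1.172, -1.27, 1.264]
contact_force: [-1.3, 4.5, 6.1]
grip_width: 0.0164
```

Run:
```python
from bench import r
from h import *
save(r,"wrist","w4"); o=r.get_obs(); print(o)
```

```text
{'clock': 6.1, 'joints': array([-0.38081237,  0.41248889,  0.37362359,  2.05738425, -0.23030406,
        0.70753406,  1.78878931]), 'qvel': array([ 6.56644010e-04, -9.76013330e-04, -2.16227972e-04,  9.28826576e-05,
       -7.00490112e-04, -4.00774649e-04, -1.57107098e-03]), 'tau': array([ 2.22711995e+00, -4.15791571e+01,  6.97752222e+00, -1.87209016e+01,
        7.92502351e-01, -5.44186793e-01,  8.11947015e-03]), 'tcp_pos': array([ 0.52009615, -0.02034474,  0.11669296]), 'orientation': array([-1.17191497, -1.26968588,  1.26355671]), 'contact_force': array([-1.99982824,  3.866621  ,  5.7788957 ]), 'moment': array([0.82616069, 0.25640479, 0.00721861]), 'grip_width': 0.016724509666470825}
```

View pics/w4.png

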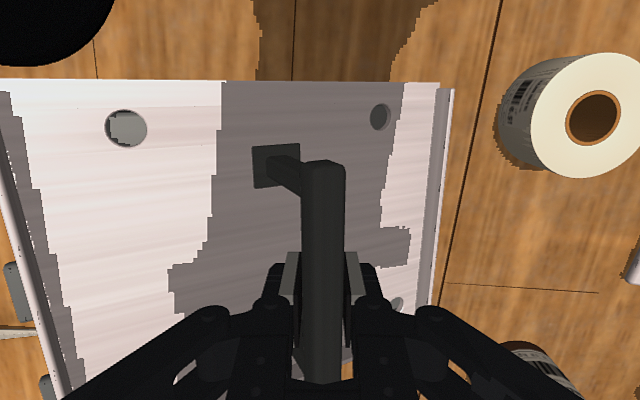

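Request:
send_rows --pt "0.46 -0.9 0 0 0.1" --pt "0.46 -0.9 0 0 0.1" --pt "0.9 -1.8 0 0 0.1" --pt "0.9 -1.8 0 0 0.1" --pt "0 -2 0 0 0.1" --pt "0 0 0 0 0.1" --pt "0 0 0 0 0.1"

```text
clock: 6.98
tcp_pos: [0.5162, 0.0052, 0.1885]
orientation: [-1.172, -1.265, 1.266]
contact_force: [0.3, 1.4, -2.0]
grip_width: 0.0167
```

Run:
```python
from bench import r
from h import *
save(r,"wrist","w5"); save(r,"scene","s5");o=r.get_obs(); print(o["clock"],o["tcp_pos"],o["grip_width"],o["contact_force"],o["moment"])
crop("s5",190,100,420,290,3.4,"s5c")
```

```text
7.075 [0.51604775 0.00506141 0.18813375] 0.016703800552036123 [ 1.06809482 -0.91782073 -3.45982176] [ 0.02356854  0.0452058  -0.01477895]
```

View pics/w5.png

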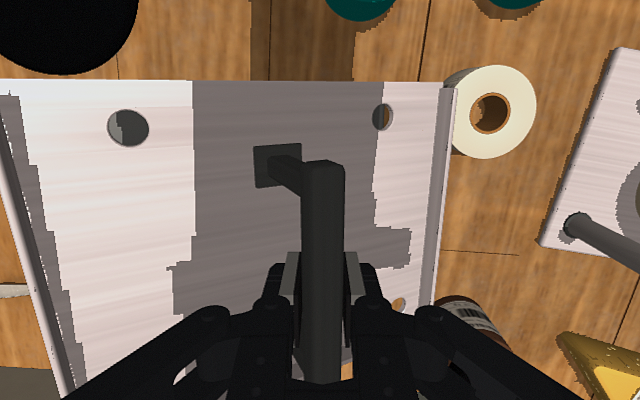

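View pics/s5c.png

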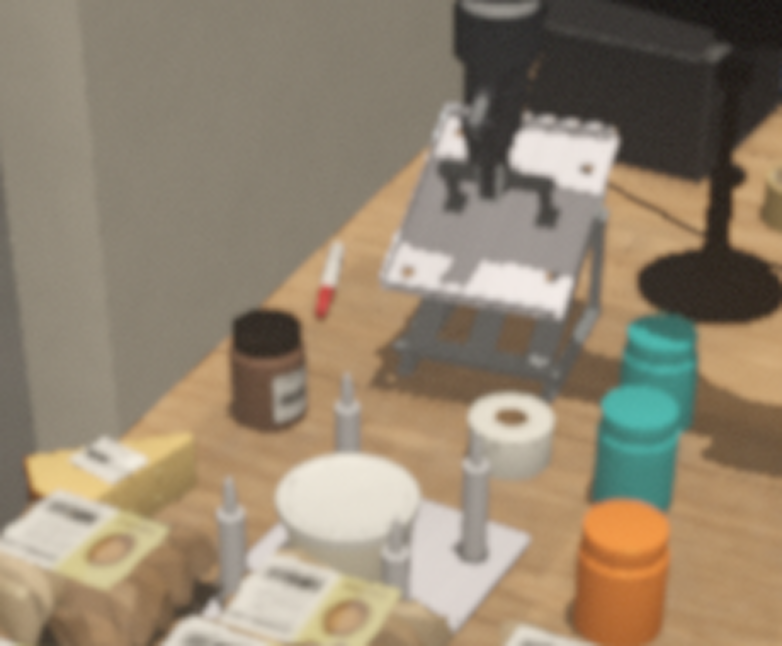

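```bash
cat > tf.py <<'E'
from h import *
from scipy.optimize import least_squares
def fit(tag,pts,yaw=None,guess=(.52,0,.14,.08,.48)):
    f=load(tag)
    def T(p): return R.from_euler("z",p[3])*R.from_euler("x",-p[4])
    def rs(p): return np.concatenate([proj(f,T(p).apply(np.array(m)/1000)+p[:3])-[u,v] for m,u,v in pts]+([[ (p[3]-yaw)*500]] if yaw is not None else []))
    s=least_squares(rs,guess); p=s.x
    print("origin",p[:3].round(4),"yaw,tilt deg",np.degrees(p[3:]).round(2),"bar",(T(p).apply([0,0,.051])+p[:3]).round(4),"res",s.fun.round(1))
    return p,T(p)
E
python3 - <<'E'
from tf import *
crop("w5",90,70,460,330,2.1,"b5")
fit("w5",[((-62,-60,4),127.5,128),((-62,60,4),382.5,116.5),((62,80,4),398,303)])
E
```

```text
origin [ 0.5159 -0.0164  0.1493] yaw,tilt deg [ 4.93 28.92] bar [0.5138 0.0082 0.194 ] res [ 0.7  0.3 -0.6 -1.7 -0.5  1.6]
```

View pics/b5.png

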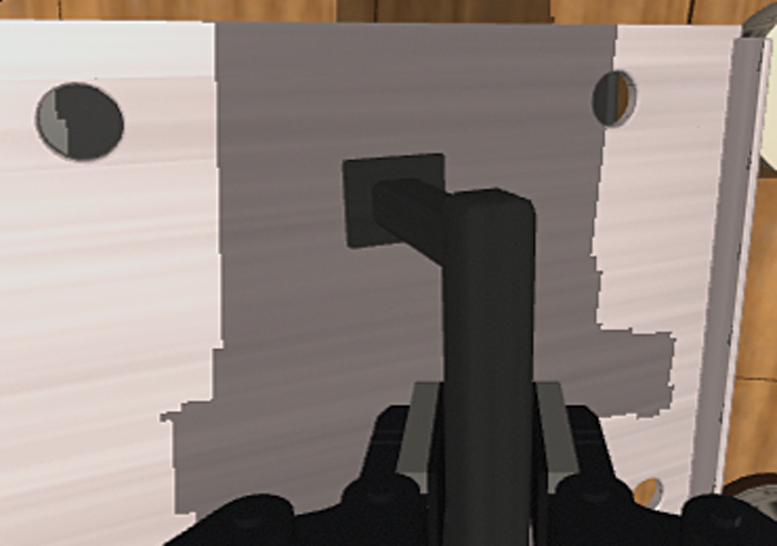

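Request:
send_rows --pt "0 -3 0 0 0.1" --pt "1 -2.7 0 0 0.1" --pt "4 0 -0.2 0.5 0.1" --pt "4.8 0 -0.2 0 0.1" --pt "4.8 0 -0.2 0 0.1" --pt "4.8 0 -0.2 0 0.1" --pt "4.8 0 -0.1 0 0.1" --pt "4.8 0 0 0 0.1" --pt "3 0 0 0 0.1" --pt "2 0 0 0 0.1" --pt "0 0 0 0 0.1" --pt "0 0 0 0 0.1"

```text
clock: 8.57
tcp_pos: [0.5027, 0.3429, 0.2457]
orientation: [-1.178, -1.257, 1.259]
contact_force: [0.3, -0.5, -2.5]
grip_width: 0.0166
```

Run:
```python
from bench import r
from h import *
save(r,"wrist","w6"); save(r,"scene","s6");o=r.get_obs(); print(o["clock"],o["tcp_pos"],o["grip_width"],o["contact_force"],o["moment"])
crop("s6",190,100,420,290,3.4,"s6c")
```

```text
8.675 [0.5027699  0.34301711 0.24600966] 0.01665567936897331 [-0.72158732 -0.58816623 -1.7627902 ] [0.00142354 0.00605804 0.00566785]
```

View pics/w6.png

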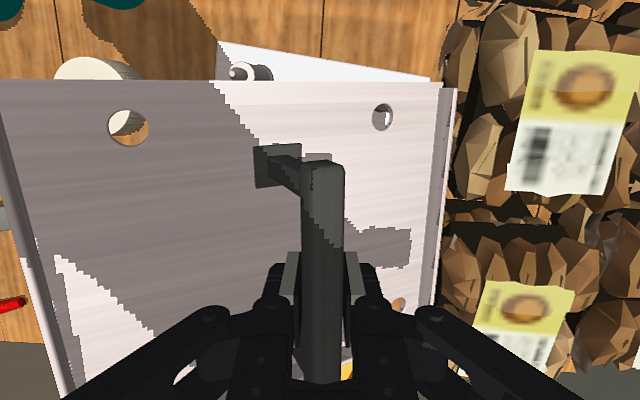

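View pics/s6c.png

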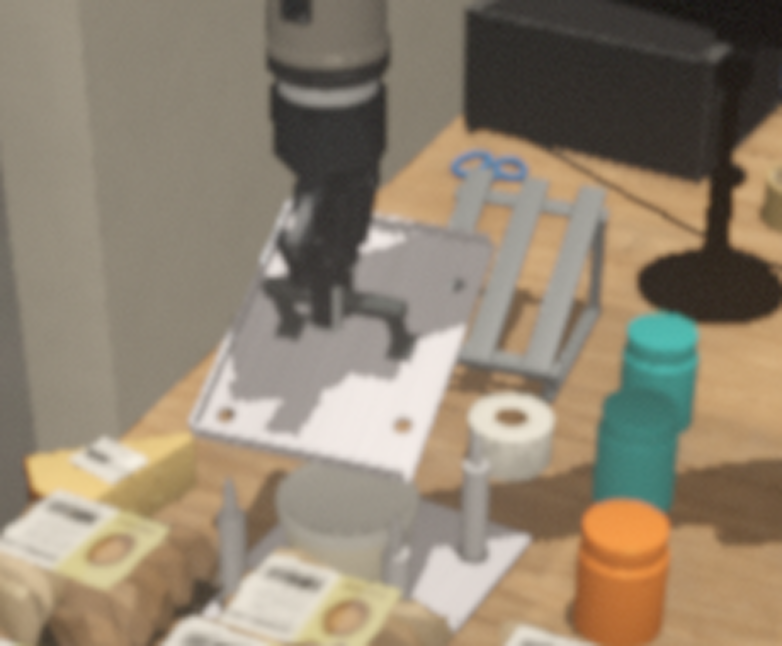

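Request:
send_rows --pt "0.3 1.5 0 0 0.1" --pt "0 1.5 0 0 0.1" --pt "0 0.7 0 0 0.1" --pt "0 0.3 0 0 0.1" --pt "-0.4 0.4 0 0 0.1" --pt "-0.5 0.5 0 0 0.1" --pt "-0.5 0.5 0 0 0.1" --pt "0 0 0 0 0.1"

```text
clock: 9.68
tcp_pos: [0.5029, 0.333, 0.1915]
orientation: [-1.177, -1.258, 1.259]
contact_force: [-0.0, 0.4, -0.8]
grip_width: 0.0153
```

Run:
```python
from bench import r
from h import *
save(r,"wrist","w7"); save(r,"scene","s7");o=r.get_obs(); print(o["clock"],o["tcp_pos"],o["grip_width"],o["contact_force"],o["moment"])
crop("s7",190,100,420,290,3.4,"s7c")
```

```text
9.775 [0.50280408 0.33379493 0.19185729] 0.015137146922665849 [ 1.08909292 -0.87914732 -2.13291929] [0.03715944 0.01208695 0.05654546]
```

View pics/w7.png

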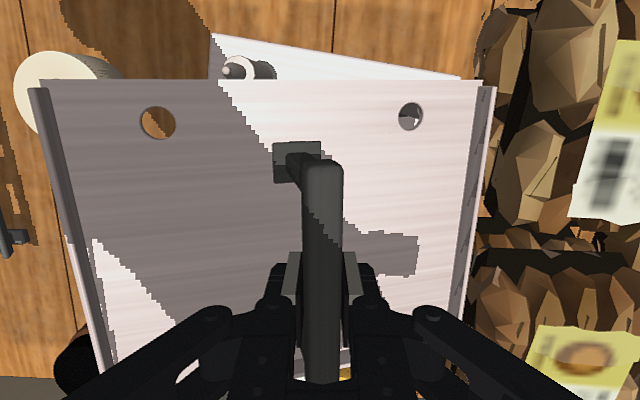

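View pics/s7c.png

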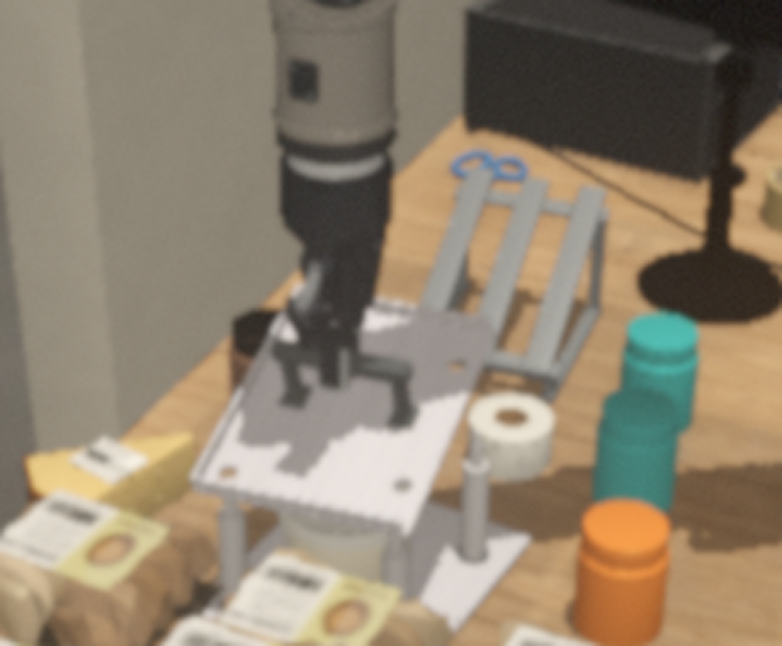

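Request:
send_rows --pt "-0.5 0.5 0 0 0.1" --pt "-0.5 0.5 0 0 0.1" --pt "-0.4 0.5 0 0 0.1" --pt "-0.3 0.4 0 0 0.1" --pt "0 0 0 0 0.1" --pt "0 0 0 0 0.1"

```text
clock: 10.52
tcp_pos: [0.5041, 0.3179, 0.1736]
orientation: [-1.175, -1.261, 1.258]
contact_force: [-2.6, 1.1, 5.8]
grip_width: 0.0129
```

Run:
```python
from bench import r
from h import *
save(r,"wrist","w8"); save(r,"scene","s8");o=r.get_obs(); print(o["clock"],o["tcp_pos"],o["grip_width"],o["contact_force"],o["moment"])
crop("s8",190,100,420,290,3.4,"s8c")
```

```text
10.625 [0.50412965 0.31787401 0.17360086] 0.013466932049528821 [-2.4882452   1.72157026  6.3702665 ] [ 0.31236023  0.65331111 -0.0828499 ]
```

View pics/w8.png

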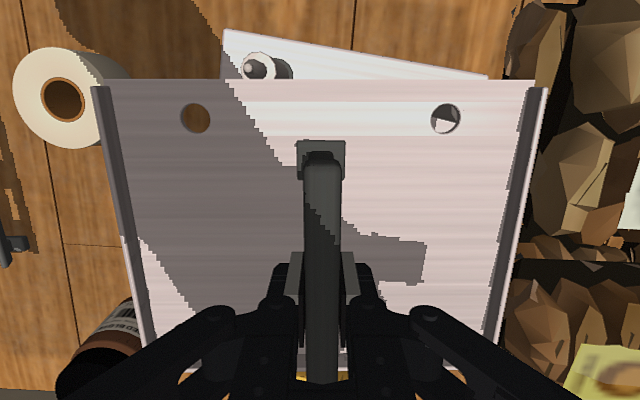

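View pics/s8c.png

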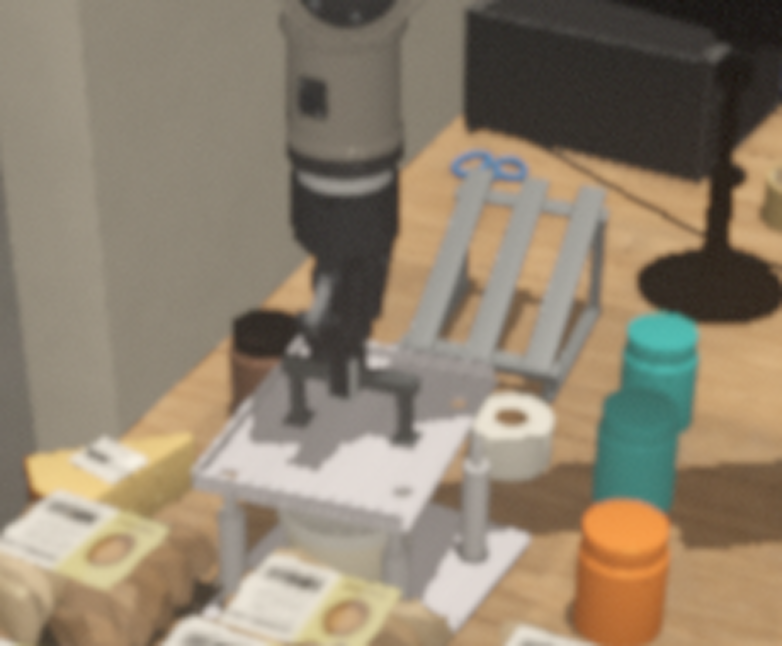

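Request:
send_rows --pt "0 -1 0 0 0.1" --pt "0 -1.5 0 0 0.1" --pt "0 -1.5 0 0 0.1" --pt "0 0 0 0 0.1" --pt "0 0 0 0 0.1" --force 50

```text
clock: 11.25
tcp_pos: [0.5038, 0.317, 0.2128]
orientation: [-1.176, -1.259, 1.259]
contact_force: [0.0, -0.1, -2.8]
grip_width: 0.0128
```

Run:
```python
from bench import r
from h import *
save(r,"wrist","w9"); o=r.get_obs(); print(o["clock"],o["tcp_pos"],o["orientation"],o["grip_width"],o["contact_force"],o["moment"])
crop("w9",80,60,560,230,1.65,"w9c")
```

```text
11.3 [0.50366614 0.31687516 0.21250668] [-1.17604178 -1.25844892  1.25991668] 0.013274209620610246 [ 0.17351559 -0.37545609 -2.80793837] [ 0.05542874  0.02751306 -0.06198948]
```

View pics/w9.png

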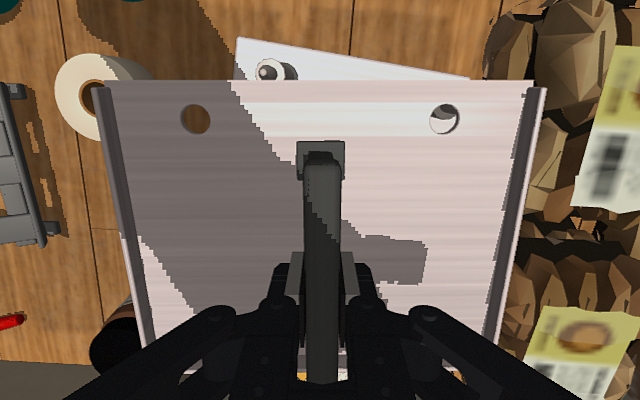

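View pics/w9c.png

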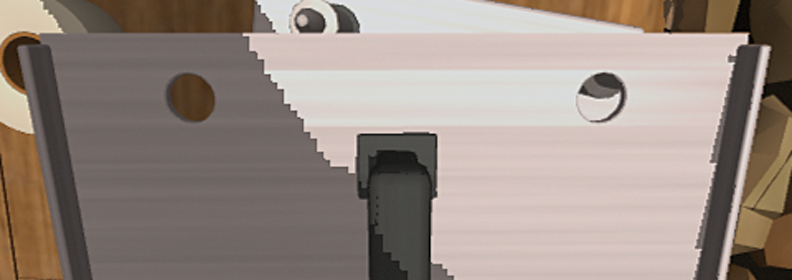

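Run:
```python
from tf import *
fit("w9",[((-62,-60,4),195.5,118.8),((-62,60,4),444.8,118.8),((-80,-100,16),92.1,88.5),((-80,100,16),546,87.9)],guess=(.5,.317,.166,.08,0))
from bench import r
o=r.get_obs();M=R.from_rotvec(o["orientation"]).as_matrix();print(M.round(4),np.degrees(np.arctan2(-M[0,0],M[1,0])))
```

```text
origin [0.5042 0.3169 0.1614] yaw,tilt deg [4.04 0.6 ] bar [0.5041 0.3174 0.2124] res [ 1.7  4.7 -1.9  4.2 -0.1 -4.1  0.2 -3.9]
[[-6.810e-02 -7.000e-04 -9.977e-01]
 [ 9.977e-01 -5.000e-04 -6.810e-02]
 [-5.000e-04 -1.000e+00  7.000e-04]] 3.90422305093865
```

```bash
cat > tf6.py <<'E'
from h import *
from scipy.optimize import least_squares
def fit6(tag,pts,tcp,yaw0=0):
    f=load(tag)
    T=lambda p:R.from_euler("z",p[3])*R.from_euler("y",p[5])*R.from_euler("x",-p[4])
    def rs(p):
        b=T(p).apply([0,0,.051])+p[:3]-np.array(tcp)-[0,0,.005]
        return np.concatenate([proj(f,T(p).apply(np.array(m)/1000)+p[:3])-[u,v] for m,u,v in pts]+[b/np.array([.003,.002,.003])])
    s=least_squares(rs,[tcp[0],tcp[1],tcp[2]-.046,yaw0,0,0]);p=s.x
    print("origin",p[:3].round(4),"yaw roll pitch",np.degrees(p[3:]).round(2),"bar",(T(p).apply([0,0,.051])+p[:3]).round(4),"res",s.fun.round(1))
    return p,T(p),f
E
python3 - <<'E'
from tf6 import *
p,T,f=fit6("w9",[((-62,-60,4),195.5,118.8),((-62,60,4),444.8,118.8),((-80,-100,16),92.1,88.5),((-80,100,16),546,87.9)],(.5037,.3169,.2125),.07)
im=cv2.imread("pics/w9.png")
for m in [(80,-100,16),(80,100,16),(-80,-100,4),(-80,100,4),(-52,-7,58),(-52,7,58),(62,80,4),(80,0,16),(80,30,16),(80,-30,16)]:
    cv2.circle(im,tuple(int(round(c)) for c in proj(f,T.apply(np.array(m)/1000)+p[:3])),2,(0,0,255),-1)
cv2.imwrite("pics/w9o.png",im)
E
```

```text
origin [0.5026 0.3166 0.1536] yaw roll pitch [3.98 0.53 6.35] bar [0.5082 0.3175 0.2043] res [ 2.1  2.9 -2.4  2.5 -1.1 -2.5  1.3 -2.3  1.5  0.3 -4.4]
```

View pics/w9o.png

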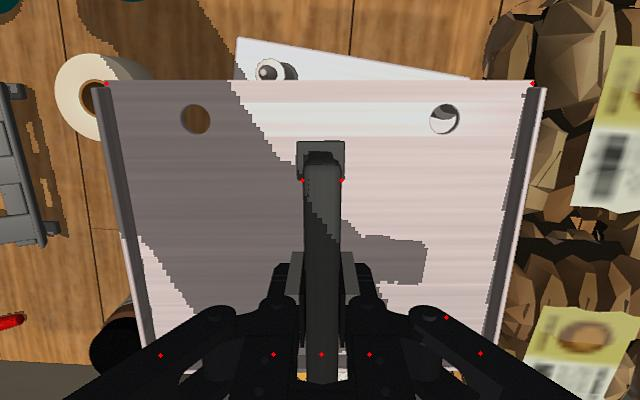

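Run:
```python
from tf6 import *
p,T,f=fit6("w9",[((-62,-60,4),195.5,118.8),((-62,60,4),444.8,118.8),((-80,-100,4),104.5,80.3),((-80,100,4),533.3,80.3)],(.5037,.3169,.2125),.07)
im=cv2.imread("pics/w9.png")
for m in [(80,-100,16),(80,100,16),(-80,-100,4),(-80,100,4),(-52,-7,58),(-52,7,58),(62,80,4),(80,0,16),(80,30,16),(80,-30,16)]:
    cv2.circle(im,tuple(int(round(c)) for c in proj(f,T.apply(np.array(m)/1000)+p[:3])),2,(0,0,255),-1)
cv2.imwrite("pics/w9o.png",im)
```

```text
origin [0.5022 0.3167 0.1646] yaw roll pitch [ 4.    0.69 -1.11] bar [0.5012 0.3173 0.2156] res [-0.1  0.7 -0.1  0.4  0.1 -0.5  0.  -0.4 -0.8  0.2 -0.6]
```

View pics/w9o.png

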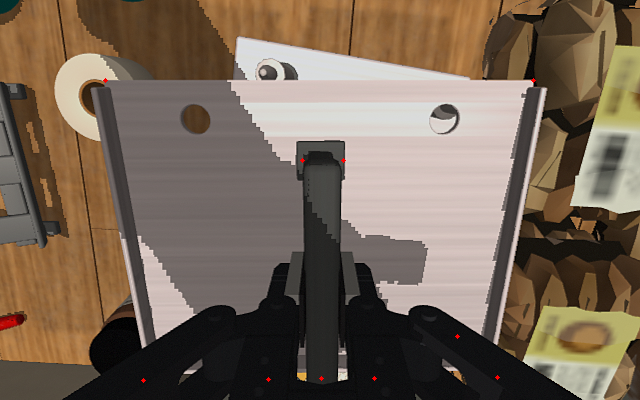

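Request:
send_rows --pt "0 0 0 4.6 0.1" --pt "0 0 0 4.6 0.1" --pt "0.7 0 0.8 0 0.1" --pt "0.7 1 0.8 0 0.1" --pt "0 1 0 0 0.1" --pt "0 0 0 0 0.1" --pt "0 0 0 0 0.1"

```text
clock: 12.18
tcp_pos: [0.4897, 0.3321, 0.1929]
orientation: [-1.252, -1.14, 1.141]
contact_force: [-0.0, 0.4, -3.1]
grip_width: 0.0129
```

Run:
```python
from bench import r
from h import *
save(r,"wrist","w10"); save(r,"scene","s10"); o=r.get_obs(); print(o["clock"],o["tcp_pos"].tolist(),o["grip_width"],o["contact_force"],o["moment"])
M=R.from_rotvec(o["orientation"]).as_matrix();print(np.degrees(np.arctan2(-M[0,0],M[1,0])))
crop("w10",80,60,560,230,1.65,"w10c")
crop("s10",190,140,390,290,4,"s10c")
```

```text
12.275 [0.4898533473643489, 0.3322857111307138, 0.19323396800629844] 0.013190603862914322 [ 0.27902005 -0.01699762 -2.0756588 ] [ 0.01617737  0.03387977 -0.02675904]
-5.326695913511191
```

View pics/w10c.png

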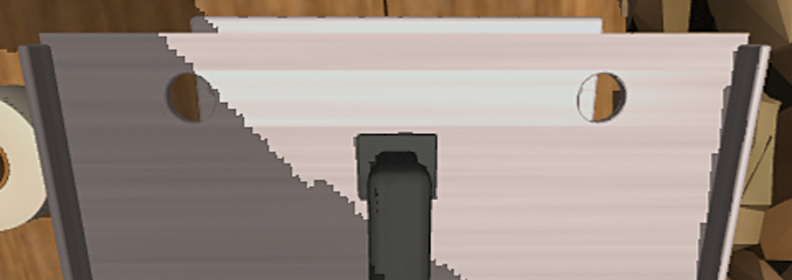

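View pics/s10c.png

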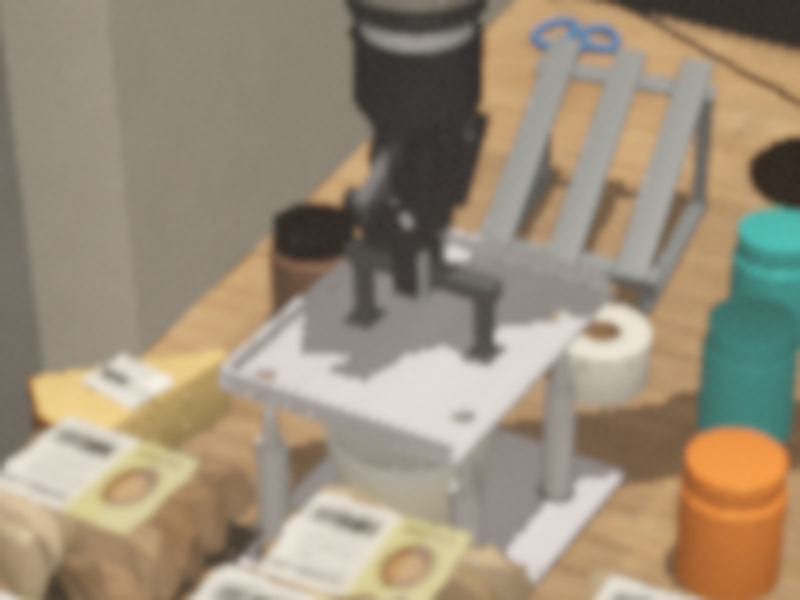

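Run:
```python
from tf6 import *
p,T,f=fit6("w10",[((-62,-60,4),195.5,118.8),((-62,60,4),444.8,118.8),((-80,-100,4),104.5,80.3),((-80,100,4),533.3,80.3)],(.4899,.3323,.1932),-.09)
S=R.from_euler("z",-.092);t=np.array([.4877,.3325,0])
for y in(-105,105):
    print([proj(f,S.apply(np.array((x,y,10))/1000)+t).round(1) for x in(-80,-60,-40,-20,0)])
print([proj(f,S.apply(np.array((-90,y,10))/1000)+t).round(1) for y in(-105,105)])
for h,s in [((62,80),0),((62,-80),1),((-62,60),2),((-62,-60),3)]:
    print((T.apply(np.array([*h,0])/1000)+p[:3]-S.apply(np.array([*h,125])/1000)-t).round(4))
crop("w10",175,95,475,145,2.6,"w10d")
```

```text
origin [0.4881 0.3321 0.1448] yaw roll pitch [-5.23  0.69 -1.27] bar [0.487  0.3329 0.1958] res [-0.2  0.7 -0.   0.5  0.1 -0.5  0.  -0.4 -1.   0.3 -0.8]
[array([195.7,  82.7]), array([198.3, 107.4]), array([200.7, 131.2]), array([203.1, 154. ]), array([205.4, 175.9])]
[array([446.9,  82.9]), array([444.4, 107.6]), array([441.9, 131.3]), array([439.5, 154.1]), array([437.3, 176. ])]
[array([194.4,  70. ]), array([448.3,  70.1])]
[ 0.0003 -0.0003  0.0203]
[ 0.0004 -0.0003  0.0222]
[ 0.0003 -0.0004  0.0177]
[ 0.0004 -0.0004  0.0192]
```

View pics/w10d.png

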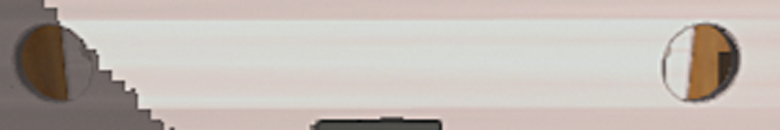

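Request:
send_rows --pt "0 1 0 0 0.1" --pt "0 0.8 0 0 0.1" --pt "0 0.6 0 0 0.1" --pt "0 0.5 0 0 0.1" --pt "0 0.5 0 0 0.1" --pt "0 0 0 0 0.1"

```text
clock: 13.02
tcp_pos: [0.4892, 0.3324, 0.1585]
orientation: [-1.251, -1.14, 1.142]
contact_force: [-0.2, -0.2, -2.3]
grip_width: 0.0129
```

Run:
```python
from bench import r
from h import *
save(r,"wrist","w11"); save(r,"scene","s11"); o=r.get_obs(); print(o["clock"],o["tcp_pos"].tolist(),o["grip_width"],o["contact_force"],o["moment"])
crop("s11",190,140,390,290,4,"s11c")
crop("w11",80,60,560,230,1.65,"w11c")
```

```text
13.125 [0.48947065832271913, 0.3325989689816723, 0.1590572145290645] 0.013027975298614648 [-0.17479387  0.59634301 -3.36714444] [-0.01685463 -0.04447152 -0.03020914]
```

View pics/w11c.png

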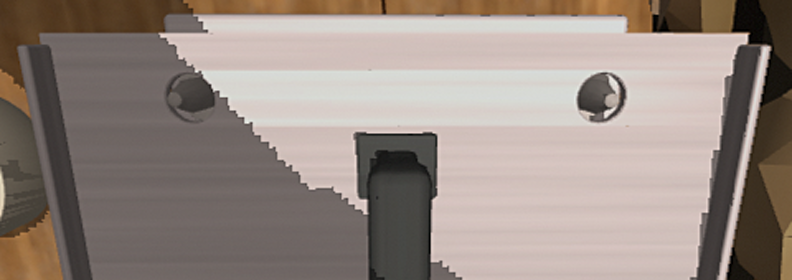

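View pics/s11c.png

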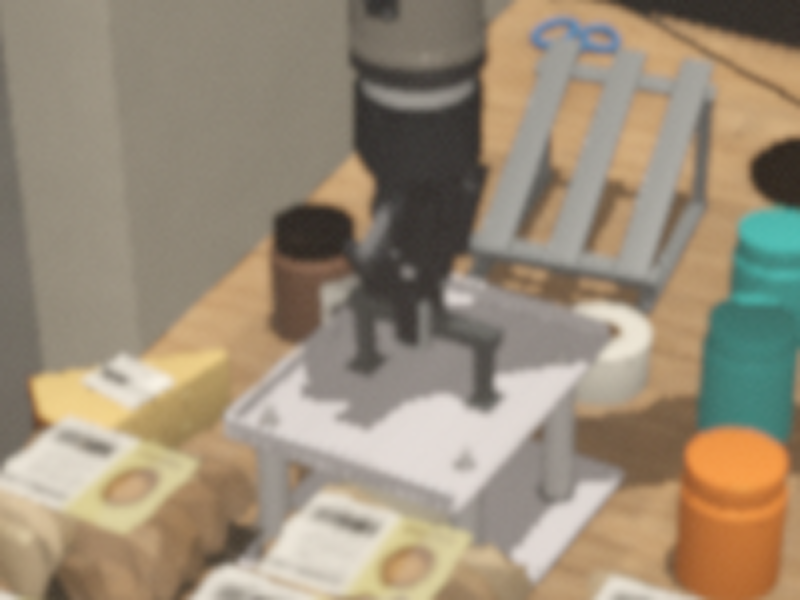

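Request:
send_rows --pt "0 0.4 0 0 0.1" --pt "0 0.4 0 0 0.1" --pt "0 0.4 0 0 0.1" --pt "0 0.3 0 0 0.1" --pt "0 0.2 0 0 0.1" --pt "0 0 0 0 0.1"

```text
clock: 13.88
tcp_pos: [0.4891, 0.3322, 0.1446]
orientation: [-1.25, -1.14, 1.141]
contact_force: [-10.3, -6.0, 23.6]
grip_width: 0.0126
```

Run:
```python
from bench import r
from h import *
save(r,"wrist","w12"); o=r.get_obs(); print(o["clock"],o["tcp_pos"].tolist(),o["grip_width"],o["contact_force"],o["moment"])
crop("w12",80,60,560,230,1.65,"w12c")
```

```text
13.925 [0.4890801498730021, 0.33219290924397066, 0.14461511951718134] 0.012989335015035146 [-11.0583052   -6.38819493  23.62394329] [-1.30397352  1.88834421  0.03780075]
```

View pics/w12c.png

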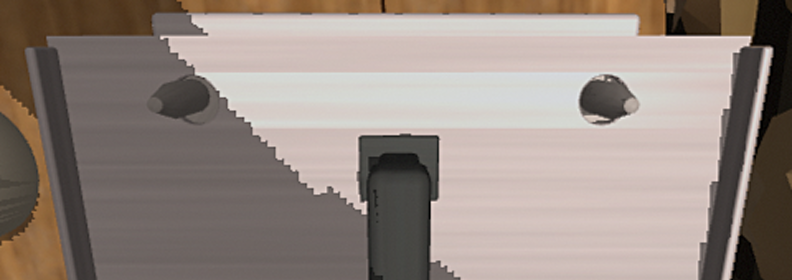

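Request:
send_rows --pt "0 -0.1 0 0 0.1" --pt "0 0 0 0 0.2" --pt "0 0 0 0 0.3" --pt "0 0 0 0 0.5" --pt "0 0 0 0 0.5" --pt "0 -1.5 0 0 0.5" --pt "0 -3 0 0 0.5" --pt "0 -5 0 0 0.5" --pt "0 -4 0 0 0.5" --pt "0 0 0 0 0.5" --pt "0 0 0 0 0.5" --force 20

```text
clock: 15.3
tcp_pos: [0.4891, 0.3324, 0.2781]
orientation: [-1.251, -1.141, 1.141]
contact_force: [-0.3, -0.5, -1.1]
grip_width: 0.0424
```

Run:
```python
from bench import r
from h import *
save(r,"wrist","w13");save(r,"scene","s13"); o=r.get_obs(); print(o["clock"],o["tcp_pos"].tolist(),o["grip_width"],o["contact_force"],o["moment"])
crop("s13",190,140,390,290,4,"s13c")
```

```text
15.4 [0.4887086936956565, 0.3321361280104565, 0.2769021660664124] 0.042541227001941476 [ 0.21113513 -0.55498658 -0.60835351] [ 0.04542776  0.00142047 -0.0241711 ]
```

View pics/w13.png

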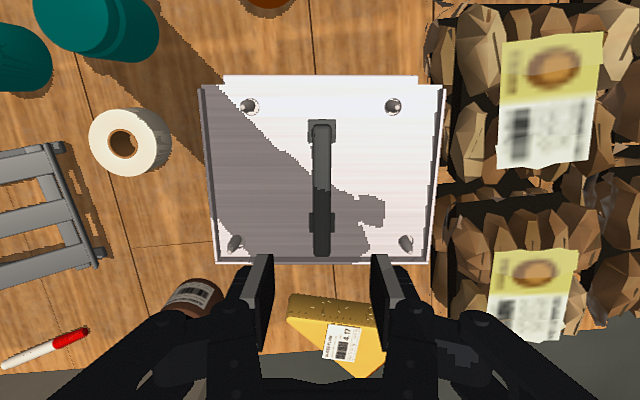

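View pics/s13c.png

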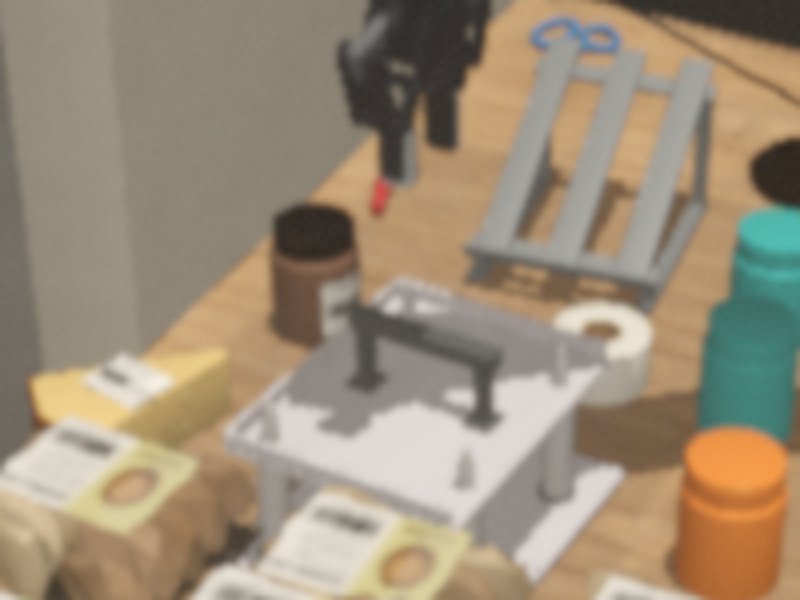

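Run:
```python
from h import *
crop("w13",195,70,450,270,3.1,"w13c")
```

```text
(no output)
```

View pics/w13c.png

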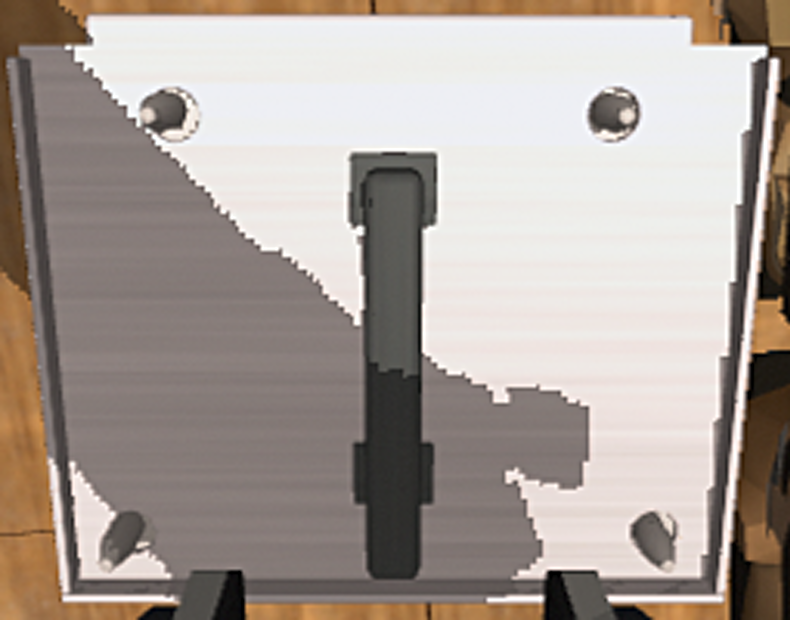

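```bash
python3 - <<'E'
from tf6 import *
c=lambda m,u,v:(m,195+u/3.1,70+v/3.1)
f=load("w13")
pts=[c((-62,-60,4),173,114),c((-62,60,4),613,114),c((-80,-100,4),20,46),c((-80,100,4),753,46),c((80,-100,16),66,602),c((80,100,16),723,601)]
T=lambda p:R.from_euler("z",p[3])*R.from_euler("y",p[5])*R.from_euler("x",-p[4])
rs=lambda p:np.concatenate([proj(f,T(p).apply(np.array(m)/1000)+p[:3])-[u,v] for m,u,v in pts])
s=least_squares(rs,[.4877,.3325,.095,-.09,0,0]);p=s.x
print(p[:3].round(4),np.degrees(p[3:]).round(2),s.fun.round(1))
# stand tips same view
for m,u,v in [c((-62,-60,125),147,116),c((-62,60,125),627,116),c((62,-80,125),106,566),c((62,80,125),669,564)]:
    S=R.from_euler("z",-.092); print(proj(f,S.apply(np.array(m)/1000)+[.4877,.3325,0]).round(1),u,v)
w3=load("w13")
save  # jar: triangulate lid from w1,w13? print guess
t=load("top1"); print("jar lid top view", atz(t,319.2,137.2,.09))
E
python3 -c "
from h import *
crop('w1',190,270,280,375,7,'j1')
crop('w13',140,250,240,330,7,'j2')"
```

```text
[0.4888 0.3328 0.0912] [-5.03  0.43 -1.21] [ 0.3  0.5 -1.6 -0.   0.7  0.4  1.7 -0.3 -1.1  0.3 -0.2 -0.8]
[243.3 107.7] 242.41935483870967 107.41935483870968
[398.7 107.9] 397.258064516129 107.41935483870968
[230.  253.4] 229.19354838709677 252.5806451612903
[411.9 253.5] 410.80645161290323 251.93548387096774
jar lid top view [0.65497434 0.15323611 0.09      ]
```

View pics/j1.png

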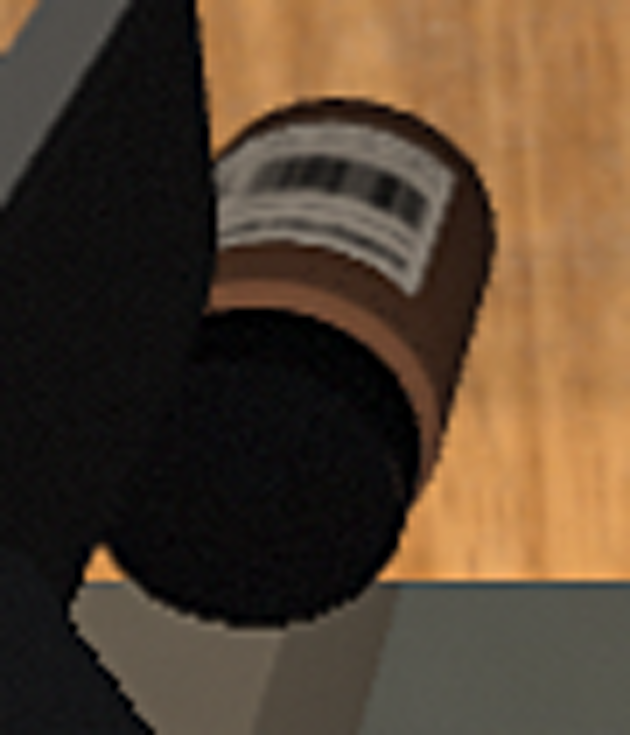

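View pics/j2.png

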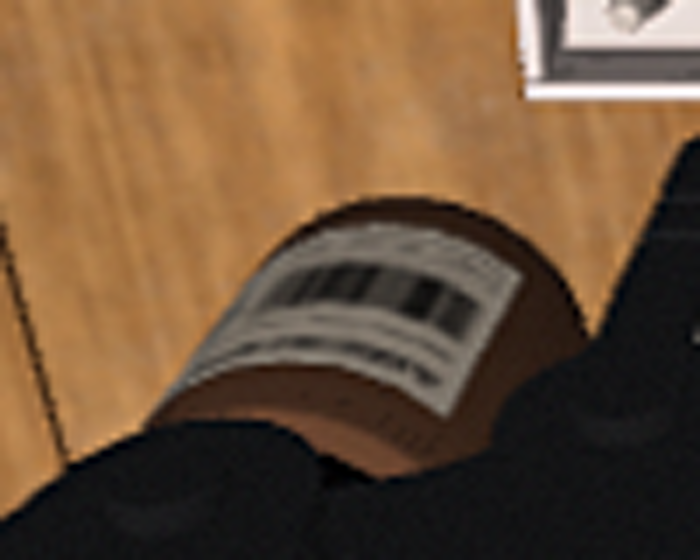

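Run:
```python
from bench import r
o=r.get_obs(); print(o["clock"],o["joints"].round(2))
```

```text
15.4 [-0.96  0.32  0.32  1.74 -0.11  1.1   0.88]
```

Request:
send_rows --pt "0 -1 0 10.6 0.6" --pt "0 -1 0 10.6 0.8" --pt "0 0 0 10.6 1" --pt "0 0 0 10.6 1" --pt "0 0 0 10.6 1" --pt "0 0 0 10.6 1" --pt "0 0 0 10.6 1" --pt "0 0 0 10.5 1"

```text
clock: 16.4
tcp_pos: [0.4889, 0.3322, 0.2967]
orientation: [-1.573, 0.006, -0.004]
contact_force: [0.4, 0.1, 0.4]
grip_width: 0.0854
```

Request:
send_rows --pt "3.3 0 -5.2 0 1" --pt "3.3 0 -5.2 0 1" --pt "3.3 0 -5.2 0 1" --pt "3.3 0 -5.2 0 1" --pt "3.3 0 -5.2 0 1" --pt "0 0 0 0 1" --pt "0 0 0 0 1"

```text
clock: 17.27
tcp_pos: [0.6539, 0.0726, 0.2966]
orientation: [-1.571, 0.002, 0.001]
contact_force: [0.4, 0.5, 0.3]
grip_width: 0.0858
```

Run:
```python
from bench import r
from h import *
f=save(r,"wrist","w14"); o=r.get_obs(); print(o["clock"],o["tcp_pos"].tolist(),o["grip_width"],o["contact_force"],o["joints"].round(2))
M=R.from_rotvec(o["orientation"]).as_matrix();print(M.round(3))
```

```text
17.325 [0.6537147089689967, 0.07394041384472876, 0.29682514675346683] 0.08511121102554489 [-0.45128436  0.97071676 -0.46146852] [-0.67  0.47  0.66  1.57 -0.3   1.21  0.05]
[[ 1.    -0.002 -0.002]
 [ 0.002  0.     1.   ]
 [-0.002 -1.     0.   ]]
```

View pics/w14.png

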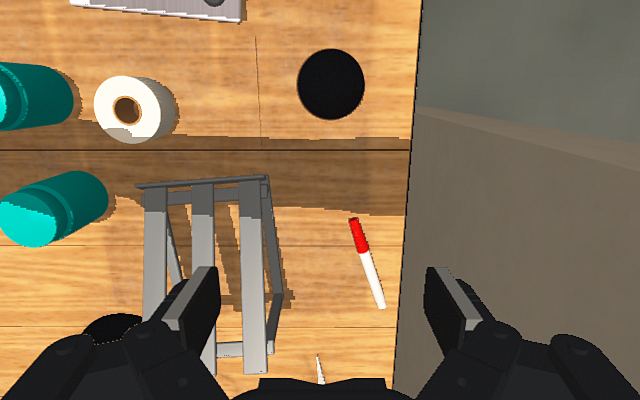

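Run:
```python
from h import *
f=load("w14");p=atz(f,331,84,.09);print("jar",p)
crop("w3",435,275,535,350,7,"j3");crop("w5",420,290,520,350,7,"j5")
c=p[:2]
def az(tag,u,v,rad=.033):
    g=load(tag);o,d=ray(g,u,v);a=o[:2]-c
    A=d[:2]@d[:2];B=a@d[:2];C=a@a-rad**2;t=(-B-np.sqrt(max(B*B-A*C,0)))/A;q=o+t*d
    return np.degrees(np.arctan2(*(q[:2]-c)[::-1])).round(1),q[2].round(3), round(B*B-A*C,5)
for u,v in [(522,277),(485,345),(447,415),(175,392),(262,285)]: print(az("w13",140+u/7,250+v/7))
for u,v in [(455,175),(415,297)]: print("w1",az("w1",190+u/7,270+v/7))
```

```text
jar [0.66225894 0.1549142  0.09      ]
(np.float64(125.5), np.float64(0.012), np.float64(0.00032))
(np.float64(125.8), np.float64(0.034), np.float64(0.00035))
(np.float64(126.1), np.float64(0.055), np.float64(0.00038))
(np.float64(-149.4), np.float64(0.056), np.float64(4e-05))
(np.float64(-156.6), np.float64(0.027), np.float64(7e-05))
w1 (np.float64(124.7), np.float64(0.011), np.float64(0.00022))
w1 (np.float64(125.1), np.float64(0.055), np.float64(0.00025))
```

View pics/j3.png

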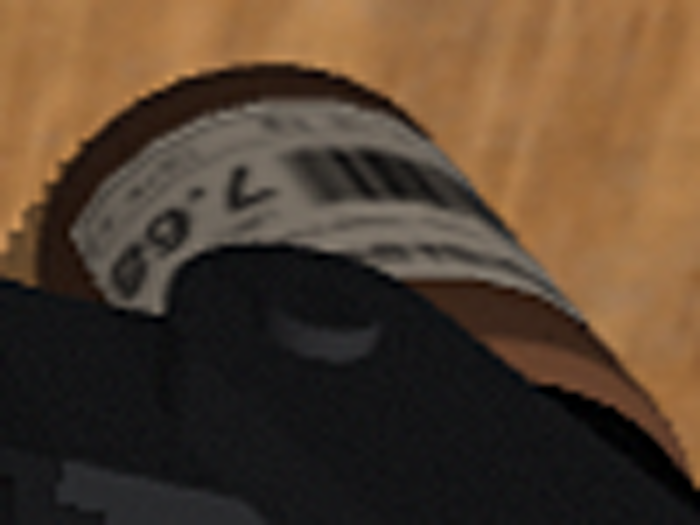

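View pics/j5.png

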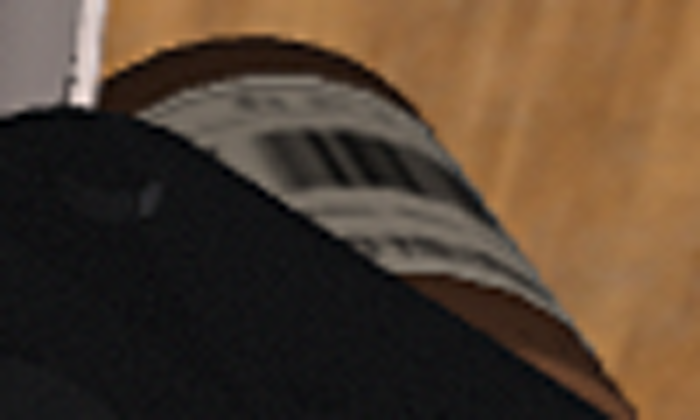

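Run:
```python
from h import *
c=np.array([.6623,.1549])
def az(tag,u,v,rad=.033):
    g=load(tag);o,d=ray(g,u,v);a=o[:2]-c
    A=d[:2]@d[:2];B=a@d[:2];C=a@a-rad**2;t=(-B-np.sqrt(max(B*B-A*C,0)))/A;q=o+t*d
    return np.degrees(np.arctan2(*(q[:2]-c)[::-1])).round(1),q[2].round(3), round(B*B-A*C,5)
for u,v in [(72,232),(105,298)]: print(az("w3",435+u/7,275+v/7))
# lid circle check in scene: top lid rim
s=load("s13"); print(proj(s,[*c,.09]),proj(s,[*c,0]))
f=load("w14")
im=f["image"];m=(im.sum(2)<60).astype(np.uint8)[40:130,280:390]
n,l,st,ce=cv2.connectedComponentsWithStats(m);k=1+st[1:,4].argmax();print(st[k],ce[k]+[280,40])
print(tuple(atz(f,*(ce[k]+[280,40]),.09)))
print(np.hypot(*(atz(f,297.5,84,.09)-atz(f,364.5,84,.09))[:2]))
```

```text
(np.float64(-103.6), np.float64(0.013), np.float64(0.00024))
(np.float64(-102.4), np.float64(0.028), np.float64(0.00025))
[266.63358052 194.23252348] [267.73666584 220.33904673]
[  18    9   66   70 3382] [330.92193968  83.88882318]
(np.float64(0.662187787462124), np.float64(0.15500914191235066), np.float64(0.08999999999999997))
0.060343896828818286
```

Request:
send_rows --pt "0 0 0 -5.7 1" --pt "0 0 0 -5.6 1" --pt "1.2 0 3.9 0 1" --pt "1.2 2 3.9 0 1" --pt "0 5 0 0 1" --pt "0 5 0 0 1" --pt "0 0 0 0 1" --pt "0 0 0 0 1"

```text
clock: 18.32
tcp_pos: [0.6633, 0.1548, 0.1798]
orientation: [-1.565, -0.158, 0.154]
contact_force: [0.3, -0.2, 0.1]
grip_width: 0.0853
```

Run:
```python
from bench import r
from h import *
f=save(r,"wrist","w15"); save(r,"scene","s15");o=r.get_obs(); print(o["clock"],o["tcp_pos"].tolist(),o["grip_width"],o["contact_force"],o["joints"].round(2))
M=R.from_rotvec(o["orientation"]).as_matrix();print(M.round(3))
print(proj(f,[.6622,.155,.09]))
crop("s15",190,100,390,290,3.5,"s15c")
```

```text
18.425 [0.6640693146949569, 0.15426349831184116, 0.18076042792818484] 0.08540880025323139 [-0.3994192  -0.17356666 -0.35260176] [-0.69  0.6   0.55  1.63 -0.36  1.01  0.17]
[[ 0.981  0.004 -0.196]
 [ 0.196  0.001  0.981]
 [ 0.004 -1.     0.001]]
[319.05718275 213.2631052 ]
```

View pics/w15.png

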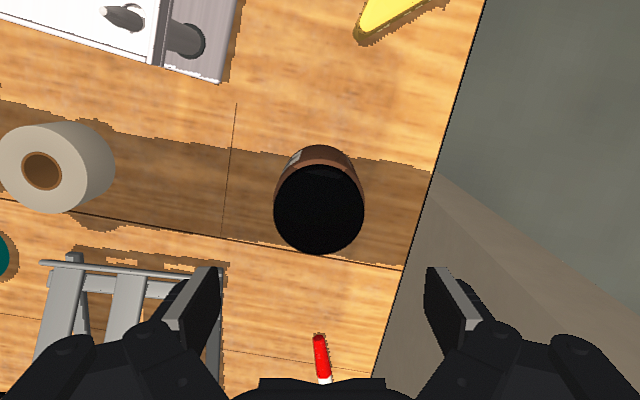

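View pics/s15c.png

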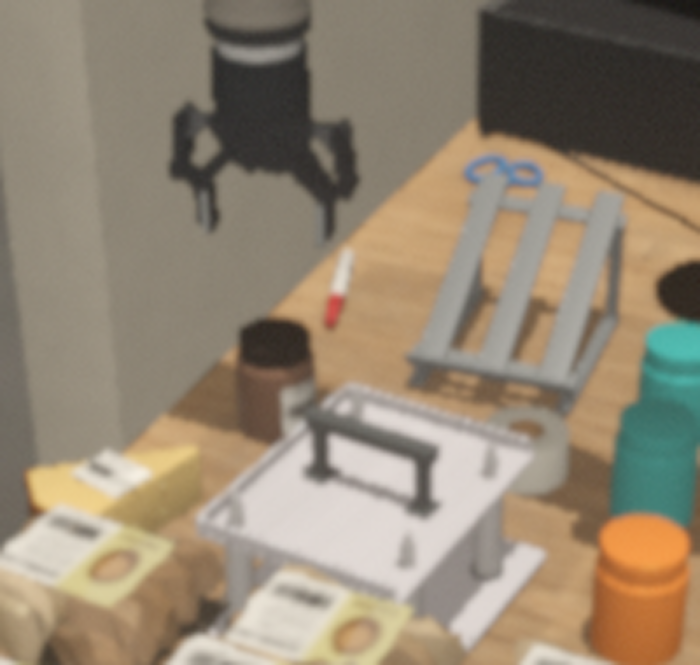

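Run:
```python
from h import *
print(tri([(load("w14"),330.9,83.9),(load("w15"),319,209)]))
t=load("top1");s=load("s15")
print(tri([(load("w14"),330.9,83.9),(load("w15"),319,209),(t,319.3,137.1),(s,190+275/3.5,100+338/3.5)]))
```

```text
(array([0.6622403 , 0.15507812, 0.08164599]), [np.float64(0.00012574101758255378), np.float64(0.0001257410175825093)])
(array([0.66022446, 0.15374193, 0.08090897]), [np.float64(0.00254944951902572), np.float64(0.0022035825450070477), np.float64(0.0019625400043235715), np.float64(0.0030361234057395096)])
```

Request:
send_rows --pt "0 4 0 0 1" --pt "0 4 0 0 1" --pt "0 3.5 0 0 1" --pt "0 1 0 0 1" --pt "0 0 0 0 1" --pt "0 0 0 0 0.7" --pt "0 0 0 0 0.4" --pt "0 0 0 0 0.4" --pt "0 0 0 0 0.4" --pt "0 0 0 0 0.4" --force 40

```text
clock: 19.68
tcp_pos: [0.6633, 0.1538, 0.0546]
orientation: [-1.565, -0.156, 0.153]
contact_force: [-1.5, 0.6, 6.0]
grip_width: 0.0502
```

Run:
```python
from bench import r
from h import *
f=save(r,"wrist","w16"); save(r,"scene","s16");o=r.get_obs(); print(o["clock"],o["tcp_pos"].tolist(),o["grip_width"],o["contact_force"],o["moment"])
crop("s16",190,100,390,290,3.5,"s16c")
```

```text
19.775 [0.6633569690124714, 0.1537847401970346, 0.05467047178408591] 0.050673106670201806 [-2.10425883 -0.89555265  6.94379667] [-0.08997827  0.40461849  0.03284471]
```

View pics/s16c.png

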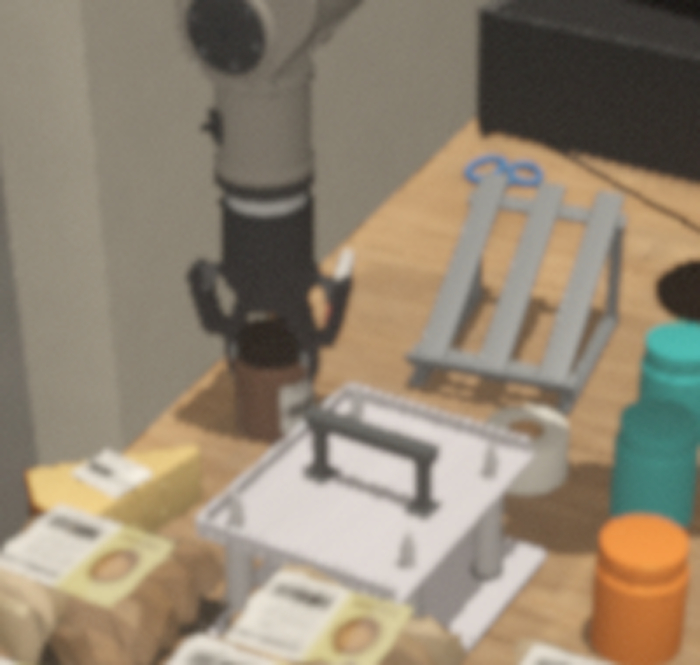

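View pics/w16.png

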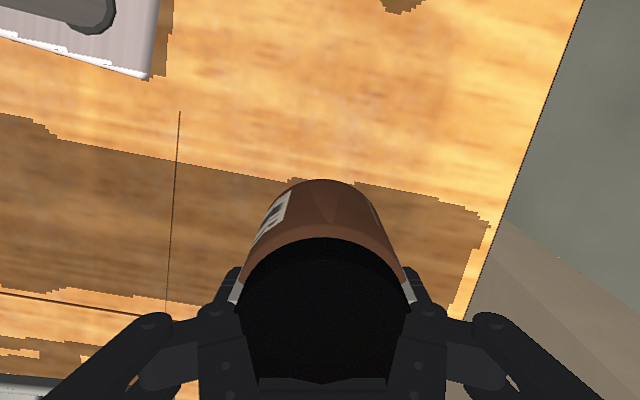

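Request:
send_rows --pt "0 -1 0 0 0.4" --pt "0 -3 0 0 0.4" --pt "0 -5 0 0 0.4" --pt "0 -5 0 0 0.4" --pt "0 -4 0 8.3 0.4" --pt "0 0 0 8.3 0.4" --pt "-3 0 1.9 0 0.4" --pt "-4 0 2.4 0 0.4" --pt "-4 0 2.4 0 0.4" --pt "-4 0 2.4 0 0.4" --pt "-4 0 2.2 0 0.4" --pt "0 0 0 0 0.4" --force 50

```text
clock: 21.28
tcp_pos: [0.4804, 0.2869, 0.233]
orientation: [-1.568, 0.07, -0.065]
contact_force: [0.5, -0.8, -2.2]
grip_width: 0.0501
```

Run:
```python
from bench import r
from h import *
f=save(r,"wrist","w17"); save(r,"scene","s17");o=r.get_obs(); print(o["clock"],o["tcp_pos"].tolist(),o["grip_width"],o["contact_force"],o["moment"])
M=R.from_rotvec(o["orientation"]).as_matrix();print(M.round(3))
crop("s17",190,100,390,290,3.5,"s17c")
```

```text
21.375 [0.48380525687318354, 0.28380771772545355, 0.23346770335795552] 0.04995031905384324 [ 0.04153395 -0.61047261 -2.01630458] [-0.01517578 -0.02929197  0.03572418]
[[ 0.996  0.001  0.091]
 [-0.091  0.     0.996]
 [ 0.    -1.     0.001]]
```

View pics/s17c.png

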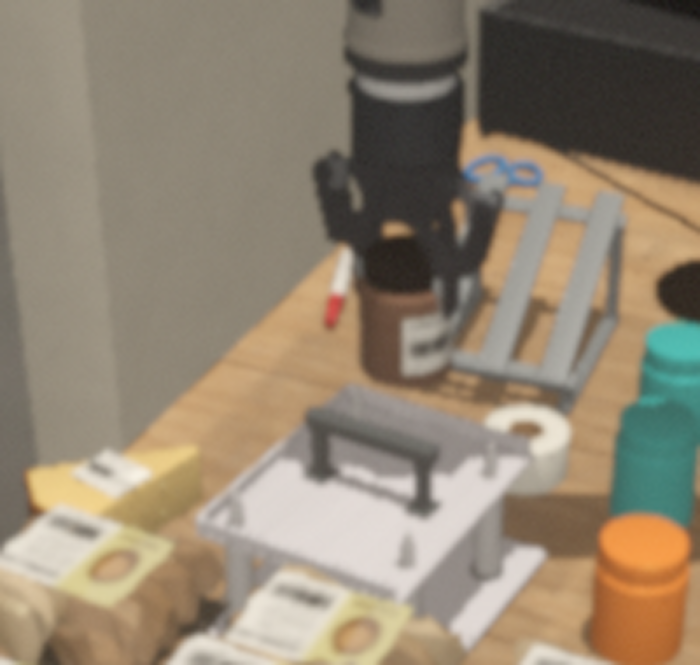

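View pics/w17.png

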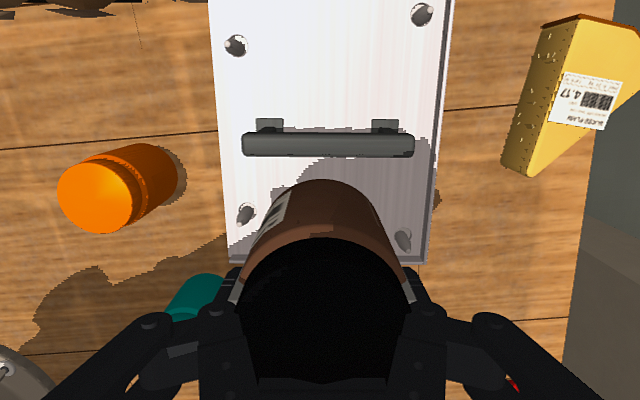

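Request:
send_rows --pt "0 2.5 0 0 0.4" --pt "0 2.5 0 0 0.4" --pt "0 1.5 0 0 0.4" --pt "0 0.7 0 0 0.4" --pt "0 0.3 0 0 0.4" --pt "0 0.3 0 0 0.4" --pt "0 0 0 0 0.4"

```text
clock: 22.25
tcp_pos: [0.484, 0.2839, 0.1552]
orientation: [-1.569, 0.072, -0.073]
contact_force: [-0.6, -0.4, -2.7]
grip_width: 0.05
```

Run:
```python
from bench import r
from h import *
save(r,"scene","s18");o=r.get_obs(); print(o["clock"],o["tcp_pos"].tolist(),o["grip_width"],o["contact_force"],o["moment"])
crop("s18",190,100,390,290,3.5,"s18c")
```

```text
22.3 [0.48406478269630204, 0.2839380104106309, 0.15530223722088615] 0.04994848956951553 [-0.82460705  0.45224817 -2.51914344] [-0.02406544 -0.02760116  0.04184465]
```

View pics/s18c.png

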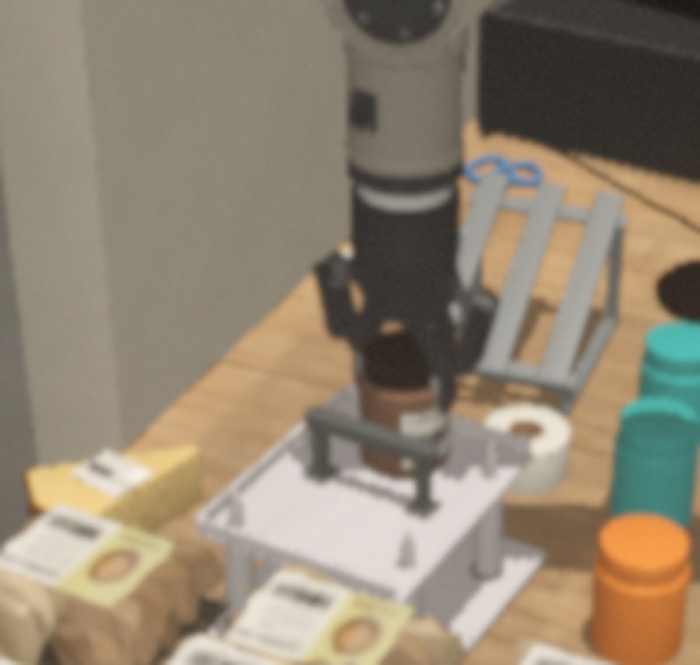

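Not yet touching; lower in 1 mm steps.

Request:
send_rows --pt "0 0.1 0 0 0.4" --pt "0 0.1 0 0 0.4" --pt "0 0 0 0 0.4"

```text
clock: 22.68
tcp_pos: [0.484, 0.284, 0.1537]
orientation: [-1.569, 0.073, -0.073]
contact_force: [-2.8, -0.3, 5.2]
grip_width: 0.05
```

Request:
send_rows --pt "0 0 0 0 0.65" --pt "0 0 0 0 0.75" --pt "0 0 0 0 0.85" --pt "0 0 0 0 0.85" --pt "0 -1.5 0 0 0.85" --pt "0 -3 0 0 0.85" --pt "0 -5 0 0 0.85" --pt "0 -5 0 0 0.85" --pt "0 -3 0 0 0.85" --pt "0 0 0 0 0.85" --pt "0 0 0 0 0.85" --force 20

```text
clock: 24.05
tcp_pos: [0.4835, 0.2836, 0.3277]
orientation: [-1.57, 0.073, -0.072]
contact_force: [-0.3, 0.5, 0.1]
grip_width: 0.0726
```

Run:
```python
from bench import r
from h import *
save(r,"scene","s19");save(r,"wrist","w19");save(r,"top","t19");o=r.get_obs(); print(o["clock"],o["tcp_pos"].tolist(),o["grip_width"],o["contact_force"])
crop("s19",190,100,390,290,3.5,"s19c");crop("t19",195,95,460,260,3,"t19c")
f=load("w19")
S=R.from_euler("z",-.092);t=np.array([.4880,.3325,0])
for m in [(0,-48,189),(-62,-60,125),(-62,60,125),(62,80,125)]: print(m,proj(f,S.apply(np.array(m)/1000)+t).round(1))
```

```text
24.2 [0.48328759744774985, 0.2834924099522231, 0.3269001092914766] 0.07277645798177598 [ 0.25982848  0.24299493 -1.13707206]
(0, -48, 189) [321.6 191.5]
(-62, -60, 125) [257.6 184.9]
(-62, 60, 125) [250.1  50.8]
(62, 80, 125) [394.9  25.4]
```

View pics/s19c.png

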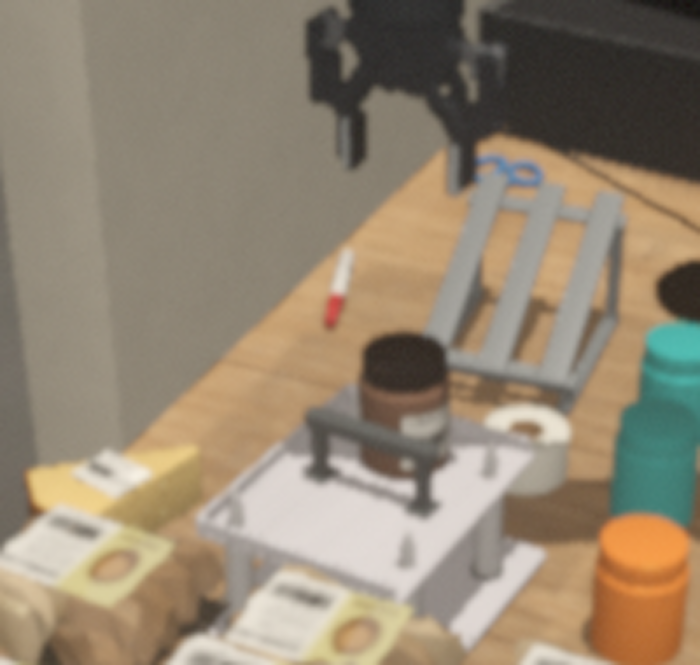

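View pics/w19.png

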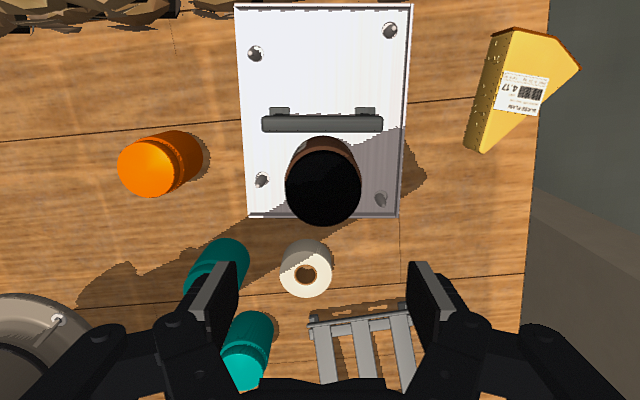

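View pics/t19c.png

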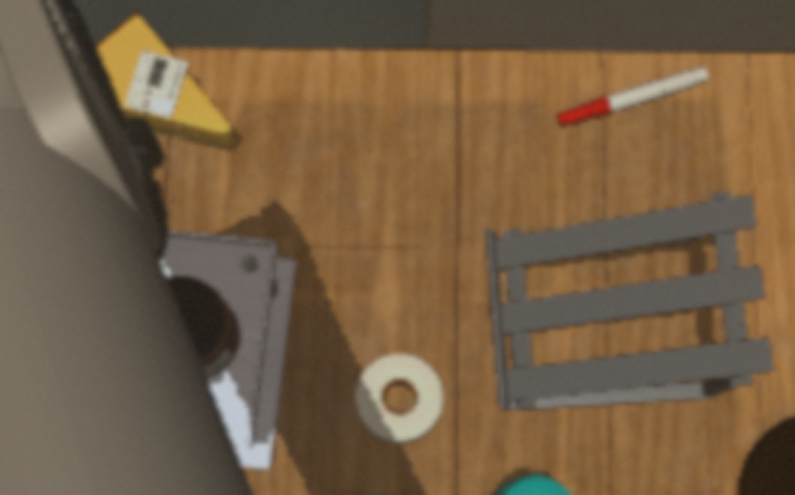

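The jar is standing upright beside the handle, with its lid at (323,188) against (322,191) expected. All four pins show through the holes, and the bystanders haven't moved. Handing in.

```bash
python3 -c "
from bench import r
print(r.hand_in())"
```

```text
the job is handed in; nothing more can be done
None
```

The job is handed in at about 24 s of the 67 s allowed. The tray is seated on the stand and the jar stands upright on its floor, right of the handle; `hand_in` reported no verdict.

**What I did**
- **Tray:** I gripped the bar with the tool vertical and lifted it off square to the slope. It stayed tilted at about 28° in the fingers, because the tool can only turn about the vertical. I levelled it by lowering its left underside onto the tips of the stand's two left pins. I then turned it about 9° to the stand's angle and lowered it over the four posts until contact (about 24 N), then released it.
- **Jar:** I picked the black-lidded jar over the orange one and the two teal ones, gripped it (opening 50 mm), lifted it over and lowered it until it touched. Then I released it and backed the arm off.

**Last checks**
- **Seating:** All four pins show through their holes. A fit of the tray after release put it about 1 mm from the stand's centre and within about 1.3° of level.
- **Jar:** Its lid lies within about 4 pixels of where I aimed it.
- **Bystanders:** The wedge, roll and marker look unmoved. I did not check the tub after seating, since the tray hides it; nothing came near it.
- **Robot:** The arm touches nothing.

**Disagreements**
- The tray's fitted height came out at 91 mm instead of 95. I put this down to calibration, since the stand fit was also about 2.6 mm low.
- The jar's lid triangulated at about 82 mm instead of 90.
- The top camera put the jar about 7 mm from the wrist camera's value; I used the wrist value.

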